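Fetch the boxed-in pipe stub for the jig and put its neighbours back

TASK

The short dark pipe stub is boxed in by three things in the wooden parts tray: a taller pale pipe stub, a bolt standing on its head and a ceramic nozzle. Leave the short stub alone until you have stood all three aside, upright, in the metal side tray; then stand the short stub inside the ring on the jig plate. Only after that stand each of the three back in the parts tray just where it stood at the start, and leave the tools lying round about alone.

Things in the scene. Friction and masses are not known exactly. Their poses are not given: they have to be found in the camera images.
- short_stub: the wanted part: short dark steel pipe stub standing on end, 26 mm diameter, 32 mm tall; stands in the middle of the parts tray, the three others 36 mm from it (centre to centre) all round, 120 degrees apart. Origin at the centre of its underside, z up.
- tall_stub: tall pale grey pipe stub standing on end, 34 mm diameter, 50 mm tall; one of the three in the way. Origin at the centre of its underside, z up.
- bolt: rusty dark steel M16 bolt, 55 mm tall, standing on its hexagon head (24 x 27 mm, about 10 mm thick), threaded shank 16 mm diameter upward (the fingers meet it as a 14 mm square bar); one of the three in the way. Origin at the centre of its underside, z up.
- nozzle: cream ceramic torch nozzle standing on its wide end, 24 mm diameter at the foot and narrower (18 mm) above half its height, 35 mm tall; one of the three in the way. Origin at the centre of its underside, z up.
- parts_tray: fixed square tray of light wood, 160 x 160 mm outside, walls 4 mm thick and 14 mm high, floor 4 mm thick, with four dark round marks on its floor that show roughly (within 3 mm) where the four things stand at the start: one in the middle, three round it at 36 mm; which of the three stands on which mark varies. Origin at the centre of its underside.
- side_tray: fixed empty tray of bare metal, 110 mm (its x) by 200 mm (its y) outside, walls 4 mm thick and 14 mm high, floor 4 mm thick: the side area for the three things. Origin at the centre of its underside.
- jig: fixed dark steel jig plate 100 x 100 x 10 mm with a bright locating ring in the middle of its top, 42 mm inner and 52 mm outer diameter, 6 mm high; the short stub goes inside the ring, standing on the plate (its underside 10 mm above the bench). Origin at the centre of the plate's underside.
- combination_pliers: bystander: pliers with red handles lying flat, 172 x 55 x 13 mm; leave alone
- weld_magnet: bystander: red triangular welding magnet lying flat, 64 x 88 x 19 mm; leave alone
- g_clamp_loose: bystander: small blue G-clamp lying flat, 135 x 102 x 18 mm; leave alone
Not all that is in view belongs to the job. Of the things shaped like the tall_stub, the grey one is meant.

How it is judged (in metres and radians):
On the way, in this order (a step that is already met when the one before it is completed fails the run):
1. the tall stub, the bolt and the nozzle all stand released in the side tray, and the short stub is still where it was (x of tall_stub in the frame of side_tray between -0.045 and 0.045 m and y of tall_stub in the frame of side_tray between -0.09 and 0.09 m and z of each of tall_stub, bolt, nozzle in the frame of side_tray below 0.01 m and angle between each of tall_stub, bolt, nozzle's own z axis and vertical below 0.12 rad and linear speed of each of tall_stub, bolt, nozzle below 0.03 m/s and contact force between the fingers and tall_stub below 0.5 N and x of bolt in the frame of side_tray between -0.045 and 0.045 m and y of bolt in the frame of side_tray between -0.09 and 0.09 m and contact force between the fingers and bolt below 0.5 N and x of nozzle in the frame of side_tray between -0.045 and 0.045 m and y of nozzle in the frame of side_tray between -0.09 and 0.09 m and contact force between the fingers and nozzle below 0.5 N and distance of short_stub from where it was at the start of the episode below 0.012 m), for 0.2 s.
2. the short stub stands released inside the ring on the jig, the three others still stand in the side tray (horizontal distance between short_stub and jig below 0.012 m and z of short_stub in the frame of jig below 0.014 m and angle between each of short_stub, tall_stub, bolt, nozzle's own z axis and vertical below 0.12 rad and linear speed of each of short_stub, tall_stub, bolt, nozzle below 0.03 m/s and contact force between the fingers and short_stub below 0.5 N and x of tall_stub in the frame of side_tray between -0.045 and 0.045 m and y of tall_stub in the frame of side_tray between -0.09 and 0.09 m and z of each of tall_stub, bolt, nozzle in the frame of side_tray below 0.01 m and contact force between the fingers and tall_stub below 0.5 N and x of bolt in the frame of side_tray between -0.045 and 0.045 m and y of bolt in the frame of side_tray between -0.09 and 0.09 m and contact force between the fingers and bolt below 0.5 N and x of nozzle in the frame of side_tray between -0.045 and 0.045 m and y of nozzle in the frame of side_tray between -0.09 and 0.09 m and contact force between the fingers and nozzle below 0.5 N), for 0.2 s.
At the end, for the whole second after the job is handed in: The short stub stands upright on the jig plate inside the ring (within 12 mm of its centre); the tall stub, the bolt and the nozzle each stand upright within 15 mm of where they stood at the start; all released and at rest (horizontal distance between short_stub and jig below 0.012 m and z of short_stub in the frame of jig below 0.014 m and angle between each of short_stub, tall_stub, bolt, nozzle's own z axis and vertical below 0.12 rad and linear speed of each of short_stub, tall_stub, bolt, nozzle below 0.03 m/s and contact force between the fingers and short_stub below 0.5 N and distance of each of tall_stub, bolt, nozzle from where it was at the start of the episode below 0.015 m and contact force between the fingers and tall_stub below 0.5 N and contact force between the fingers and bolt below 0.5 N and contact force between the fingers and nozzle below 0.5 N); the robot touches nothing.
It fails at once if the pliers with red handles is moved by more than 30 mm (distance of combination_pliers from where it was at the start of the episode above 0.03 m).
It fails at once if the welding magnet is moved by more than 30 mm (distance of weld_magnet from where it was at the start of the episode above 0.03 m).
It fails at once if the G-clamp is moved by more than 30 mm (distance of g_clamp_loose from where it was at the start of the episode above 0.03 m).
It also fails if it takes over 152 s, if anything falls off the work surface, if the arm or the gripper's body presses on something with over 40 N, if the wrist force passes 120 N, or if a joint passes its speed limit or range.

ROBOT

A 7-joint arm with a two-finger parallel gripper is mounted at the origin on a cart in front of the work surface, level with it; the furniture and walls round the work are solid. World frame = base frame: x ahead of the robot, y to its left, z up, the work surface at z = 0. Lengths are in m, angles in degrees, forces in N, time in s.
With the tool pointing down it reaches from about 0.4 to 0.9 m from the base axis. Payload 5.5 kg.
Tool frame: the origin (TCP) lies at the very end of the fingers, on their centre line; the grasp point (between the pads) lies robot.tcp_to_grasp behind it (robot.tcp_to_grasp is the distance from the TCP to the grasp point, in m); z points along the fingers, y is the line along which they close (so a half turn about z gives the same grasp; the last joint's range is limited). The gripper opens to 85 mm and grips with 20 to 120 N. Pads are 22 mm wide; open, the fingers measure 114 mm over their backs; the gripper's body (76 mm by 85 mm) begins 54 mm behind the grasp point. The pads swing forward as they close: fully open they stand 13 mm farther back than shut.
Start: joints at [-58.717, 28.699, -24.465, 88.831, 12.651, 65.22, -12.049], TCP at [0.181, 0.624, 0.231] pointing down, gripper open.
Joint ranges: [-164.97, 164.97], [-17.58, 116.51], [-87.97, 89.64], [11.32, 138.91], [-80.73, 260.73], [10.89, 115.49], [-147.41, 147.41]. Speed limits (degrees/s): [147.25, 147.25, 180, 180, 180, 180, 180].

INTERFACE

Orientations are given as a 3x3 rotation matrix whose columns are the frame's x, y, z axes.
In Python, from workcell import robot gives the robot as it stands.
- The arm moves only by the tool arm_command, never from a script. Its argument "plan" is a list of rows, each a list of 3 entries, a list of its own where there are three numbers: the finger opening in mm, from 0 to 85.4, then the shift along the tool's x, y, z normalised to -1 to 1, where 1 is 150 mm, then the turn about the tool's z normalised to -1 to 1, where 1 is 0.15 rad. In form: [[jaw, [x, y, z], twist], ...]. A call has 1 to 5 rows; each row shifts and turns the commanded pose from where the row before left it, along the tool's axes as they then stand; what a row does not reach is not made up. A row lasts 1/8 s, in which the tool goes at most 62.5 mm and 10.7 degrees, less where a joint would pass 70% of its speed; a pose out of reach is approached as far as the arm can. A call with a number of a shift or a turn outside -1 to 1 is refused whole. A call with a gripper value outside its range is refused whole. The fingers move at their own pace and stop on an object; "grip_force" is the grip in N (left out, the last holds). Time passes only in rows, so rows that do not move let the fingers close. It gives the time, the measured TCP pose, the force, the opening and the grip force at its end, in the units of the state.
- robot.sense(): the state, without advancing time (a new reading comes with each control period).
- robot.get_image(name): name is "side" or "top"; returns a dict with "pixels" (400x640x3 uint8, blue, green, red), "camera_matrix" (3x3 intrinsics, pixels), "view" (4x4, takes a point from world to camera coordinates). Camera axes: x right, y down, z forward; pixel columns grow to the right and rows downward; lengths in m; the calibration is good to about 2 mm. A picture is of the moment at which its call begins. There is no depth.
- robot.sign_off(): hands the job in; it is judged then, once.
Trained networks look in the newest picture that a camera, given by its name, has taken for a name from the list of things; names that differ only in an ending like _2 or _b are one class to them, and where a whole thing is asked for, a point or a joint stands for the part that bears it (a point fixed in the world has none). Each returns a list of dicts, best first, with "p" (0 to 1); they miss things now and then, are a little off and sometimes report something else, mostly with a low value. They report only what shows in the picture. A call takes as long as a camera call. They do not tell look-alikes from the thing itself.
- robot.search_frame(camera, label): "extent" ([left, top, width, height] in pixels, round what is visible of it).
- robot.pinpoint(camera, label): "pixel" ([column, row] in pixels: a listed point, or the origin of a listed thing).
The state is a dict: "time_s": time; "joint_pos": joint angles; "dq": joint speeds; "tau": joint torques, N m; "tcp_pos": TCP position; "orientation": TCP orientation; "force": force on the tool from outside, world axes, zero at the start; "torque": the same for the moment, N m; "opening": finger opening in m; "grasp_force": force on a finger pad.
Only numpy, scipy, OpenCV 4.12 (cv2) and the standard library are available. Lean on these libraries where they do the work, as an engineer would, in place of code of your own. Each camera call takes 0.05 s, during which the arm holds its last target. There are 200 camera calls.

## Working session

There is one attempt and no reset: what is moved stays moved. The work goes in short steps, Python scripts to look and compute and a tool call to move; the robot and the scene stay as the last step left them, time stands still between calls to the robot, and variables do not carry over. Pictures are saved under pics/ and viewed, at most 14 in all, crops included, and the job is handed in when it is done.

Besides the shell and the picture viewer there is one more tool, called after "Emit:" by a JSON object that holds its "fn" and its "kwargs", one argument or row to a line. arm_command: Moves the arm, as the interface text tells. Its arguments: {"type":"object","properties":{"plan":{"type":"array","items":{"type":"array"}},"grip_force":{"type":"number"}},"required":["plan"]}

```bash
mkdir -p pics
python3 - <<'E'
from workcell import robot
import cv2,json,numpy as np
print(robot.tcp_to_grasp); s=robot.sense(); print(s)
for n in("top","side"):
    im=robot.get_image(n); cv2.imwrite(f"pics/{n}0.png",im["pixels"]); print(n,im["camera_matrix"],im["view"])
    for l in("short_stub","tall_stub","bolt","nozzle","parts_tray","side_tray","jig"):
        print(l,[(np.round(d["pixel"],1).tolist(),round(d["p"],2)) for d in robot.pinpoint(n,l)][:3],[(np.round(d["extent"]).tolist(),round(d["p"],2)) for d in robot.search_frame(n,l)][:3])
E
```

```text
0.0187
{'time_s': 0.0, 'joint_pos': array([-58.71495111,  28.75601599, -24.45427422,  88.89028127,
        12.65012419,  65.21957349, -12.04934198]), 'dq': array([ 0.0985462 ,  0.02998764, -0.05779752, -0.1427218 ,  0.06392998,
       -0.01181012,  0.03443202]), 'tau': array([ 1.71434345e-03, -5.69532073e+01, -5.81605330e+00, -2.80929190e+01,
        1.04334002e-02,  1.23211829e-02,  1.11080280e-05]), 'tcp_pos': array([0.18123263, 0.62350917, 0.23024526]), 'orientation': array([[-9.60286589e-01,  2.79014792e-01, -6.42481472e-04],
       [ 2.79015514e-01,  9.60284802e-01, -1.85510387e-03],
       [ 9.93637746e-05, -1.96069366e-03, -9.99998073e-01]]), 'force': array([ 0.1740318 ,  0.41589893, -0.2396522 ]), 'torque': array([ 0.01837921,  0.00188518, -0.0577033 ]), 'grasp_force': 0.0, 'opening': 0.08519445865441277}
top [[462.72794078   0.         325.82612877]
 [  0.         462.72794078 192.68153609]
 [  0.           0.           1.        ]] [[-0.02131408 -0.99967154  0.01423134 -0.00147539]
 [-0.99218697  0.01940002 -0.12324223  0.49155914]
 [ 0.12292566 -0.01674694 -0.99227457  1.1
[... 1129 characters left out ...]
000000e+00]]
short_stub [([294.3, 238.3], 0.49)] [([354.0, 213.0, 30.0, 22.0], 0.55), ([291.0, 226.0, 10.0, 17.0], 0.46), ([276.0, 223.0, 15.0, 21.0], 0.28)]
tall_stub [([298.2, 199.6], 0.77), ([250.4, 297.6], 0.75), ([284.9, 238.9], 0.66)] [([241.0, 278.0, 16.0, 27.0], 0.87), ([278.0, 221.0, 15.0, 21.0], 0.81), ([293.0, 186.0, 10.0, 15.0], 0.68)]
bolt [] []
nozzle [([310.5, 246.2], 0.62), ([362.3, 224.6], 0.38)] [([300.0, 238.0, 11.0, 10.0], 0.44)]
parts_tray [([296.0, 237.4], 0.69)] [([260.0, 210.0, 78.0, 60.0], 0.72), ([282.0, 293.0, 56.0, 49.0], 0.37)]
side_tray [([326.4, 154.7], 0.85)] [([309.0, 134.0, 36.0, 38.0], 0.63)]
jig [([305.5, 318.0], 0.89)] [([284.0, 292.0, 55.0, 51.0], 0.65)]
```

Run:
```python
import cv2
t=cv2.imread("pics/top0.png"); s=cv2.imread("pics/side0.png")
cv2.imwrite("pics/t1.png",cv2.resize(t[90:270,165:515],None,fx=2.28,fy=2.28,interpolation=cv2.INTER_CUBIC))
cv2.imwrite("pics/t2.png",cv2.resize(t[120:220,245:345],None,fx=6,fy=6,interpolation=cv2.INTER_CUBIC))
cv2.imwrite("pics/s1.png",cv2.resize(s[120:350,210:410],None,fx=2.6,fy=2.6,interpolation=cv2.INTER_CUBIC))
```

```text
(no output)
```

View pics/t1.png

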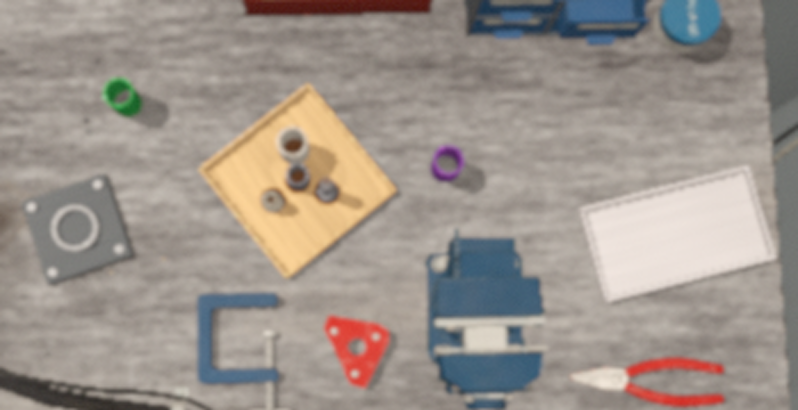

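View pics/t2.png

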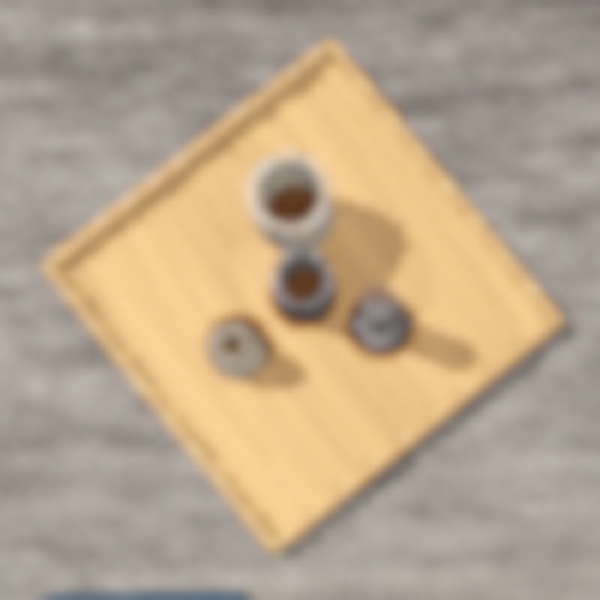

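View pics/s1.png

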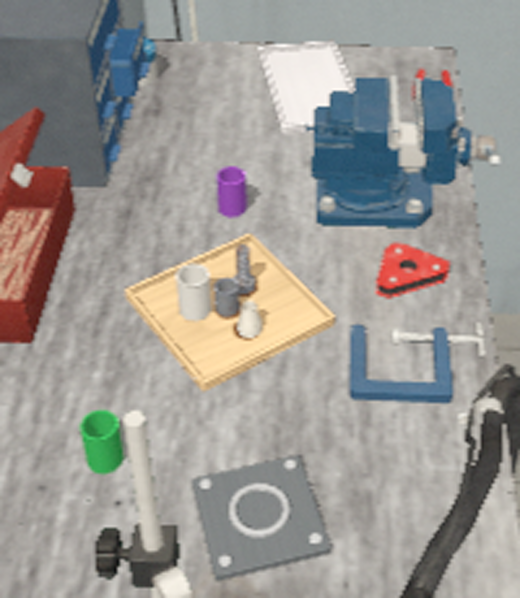

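```bash
cat > h.py <<'E'
import numpy as np
from workcell import robot
K={"top":([[462.72794,0,325.82613],[0,462.72794,192.68154],[0,0,1]],[[-0.02131408,-0.99967154,0.01423134,-0.00147539],[-0.99218697,0.01940002,-0.12324223,0.49155914],[0.12292566,-0.01674694,-0.99227457,1.1387002]]),
"side":([[399.559,0,320.0033],[0,399.559,203.46366],[0,0,1]],[[-9.98648511e-01,-5.19717444e-02,2.99635881e-04,4.99044199e-01],[-3.38067996e-02,6.45204620e-01,-7.63261488e-01,7.41252050e-02],[3.94747045e-02,-7.62240078e-01,-6.46089631e-01,1.12543490]])}
def w(cam,u,v,z):
    k,V=map(np.array,K[cam]); R,t=V[:,:3],V[:,3]; C=-R.T@t
    d=R.T@np.linalg.solve(k,[u,v,1.]); return (C+d*(z-C[2])/d[2])[:2].round(4)
def goal(x,y,z,deg=None):
    "rows to go: tool-frame shift in units of 150 mm, turn (units .15 rad) to bring tool y to deg (mod 180)"
    s=robot.sense(); R=s["orientation"]; p=s["tcp_pos"]; a=np.degrees(np.arctan2(R[1,1],R[0,1]))
    d=R.T@(np.array([x,y,z])-p)/.15
    tw=None
    if deg is not None:
        e=(deg-a+90)%180-90; tw=-np.radians(e)/.15
    print("t",round(s["time_s"],2),"p",p.round(4),"ydeg",a.round(1),"q7",s["joint_pos"][6].round(0),"open",round(s["opening"],4),"F",s["force"].round(1),"| shift",d.round(3),"twist",tw)
E
python3 - <<'E'
from h import *
t2=lambda u,v:(245+u/6,120+v/6); t1=lambda u,v:(165+u/2.28,90+v/2.28); s1=lambda u,v:(210+u/2.6,120+v/2.6)
for n,p,z in[("tall",(291,198),.054),("short",(303,281),.036),("boltfoot",(380,322),.01),("nozz",(236,346),.02)]: print(n,w("top",*t2(*p),z))
for n,p in dict(T=(331,40),R=(568,322),B=(279,550),L=(45,265)).items(): print("tray",n,w("top",*t2(*p),.014))
for n,p,z in[("ring",(74,228),.016),("jTL",(25,207),.01),("jTR",(105,176),.01),("jBR",(133,256),.01),("jBL",(50,283),.01),("s1",(581,210),.014),("s2",(749,167),.014),("s3",(778,258),.014),("s4",(611,301),.014),("viseL",(428,255),.1),("viseTop",(456,230),.1),("viseR",(545,280),.1),("green",(122,98),0),("purple",(450,168),0)]: print(n,w("top",*t1(*p),z))
for n,p,z in[("tall",(195,269),.054),("short",(228,284),.036),("bolthead",(244,285),.01),("nozz",(251,306),.039),("nozfoot",(249,328),.006),("ring",(260,508),.016),("standbase",(155,555),.02),("poletop",(135,418),.1),("poletop",(135,418),.2),("poletop",(135,418),.3)]: print("side",n,w("side",*s1(*p),z))
E
```

```text
tall [0.59   0.0675]
short [0.5581 0.0639]
boltfoot [0.5443 0.0323]
nozz [0.5335 0.0935]
tray T [0.6681 0.0514]
tray R [ 0.5421 -0.0485]
tray B [0.4465 0.0766]
tray L [0.5712 0.1755]
ring [0.5065 0.3154]
jTL [0.5322 0.3722]
jTR [0.566  0.2828]
jBR [0.4744 0.2506]
jBL [0.4459 0.3428]
s1 [ 0.5162 -0.2546]
s2 [ 0.5619 -0.4488]
s3 [ 0.4573 -0.4747]
s4 [ 0.4127 -0.2835]
viseL [ 0.4597 -0.0736]
viseTop [ 0.4853 -0.1036]
viseR [ 0.4312 -0.1945]
green [0.6587 0.2664]
purple [ 0.5698 -0.1093]
side tall [0.59   0.0626]
side short [0.5565 0.0643]
side bolthead [0.5427 0.0381]
side nozz [0.5299 0.098 ]
side nozfoot [0.5328 0.0971]
side ring [0.5055 0.3181]
side standbase [0.5883 0.3701]
side poletop [0.6098 0.2936]
side poletop [0.5874 0.3729]
side poletop [0.5649 0.4523]
```

View pics/side0.png

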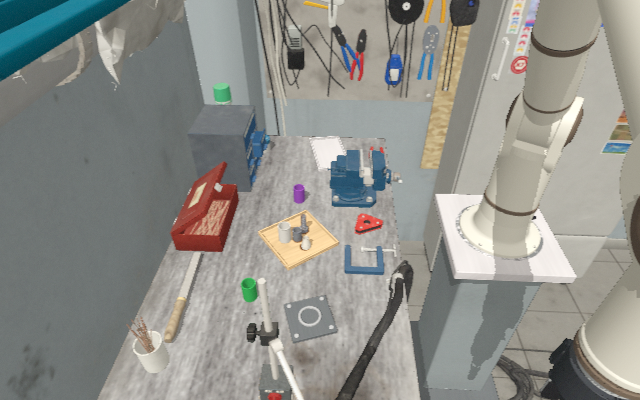

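View pics/top0.png

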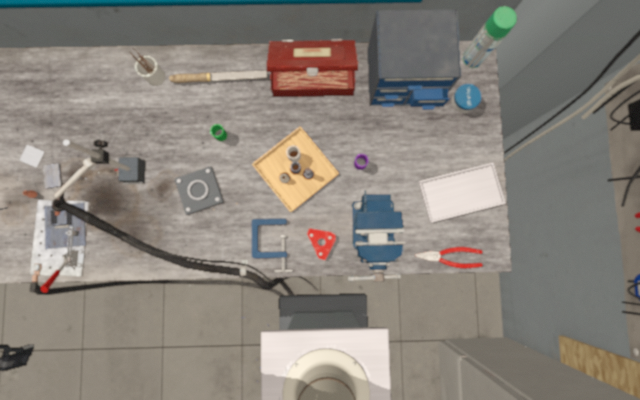

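Run:
```python
from h import *
goal(.591,.065,.25,90)
```

```text
t 1.5 p [0.1813 0.6242 0.2313] ydeg 73.8 q7 -12.0 open 0.0853 F [0.6 0.7 0.1] | shift [-3.663 -2.818 -0.125] twist -1.8853723992823188
```

Emit:
{"fn": "arm_command", "kwargs": {
  "plan": [
    [60, [0, 0, -0.15], 0],
    [60, [-0.24, -0.185, 0], 0],
    [60, [-0.24, -0.185, 0], 0],
    [60, [-0.24, -0.185, 0], 0],
    [60, [-0.24, -0.185, 0], 0]
  ],
  "grip_force": 40
}}

```text
time_s: 2.12
tcp_pos: [0.2895, 0.4762, 0.254]
orientation: [[-0.96, 0.279, 0.0], [0.279, 0.96, 0.0], [-0.0, 0.0, -1.0]]
force: [1.1, 0.9, 0.0]
opening: 0.0602
grasp_force: 0.0
```

Emit:
{"fn": "arm_command", "kwargs": {
  "plan": [
    [60, [-0.24, -0.185, 0], 0],
    [60, [-0.24, -0.185, 0], 0],
    [60, [-0.24, -0.185, 0], 0],
    [60, [-0.24, -0.185, 0], 0],
    [60, [0, 0, 0], 0]
  ]
}}

```text
time_s: 2.75
tcp_pos: [0.3989, 0.3268, 0.2539]
orientation: [[-0.958, 0.286, 0.001], [0.286, 0.958, -0.002], [-0.002, -0.001, -1.0]]
force: [0.2, 1.0, 0.4]
opening: 0.0603
grasp_force: 0.0
```

Run:
```python
from h import *
goal(.591,.065,.25,90)
```

```text
t 2.75 p [0.3989 0.3268 0.2539] ydeg 73.4 q7 27.0 open 0.0603 F [0.2 1.  0.4] | shift [-1.727 -1.306  0.03 ] twist -1.934292821548415
```

Emit:
{"fn": "arm_command", "kwargs": {
  "plan": [
    [60, [-0.245, -0.186, 0], 0],
    [60, [-0.245, -0.186, 0], 0],
    [60, [-0.245, -0.186, 0], 0],
    [60, [-0.245, -0.186, 0], 0],
    [60, [-0.245, -0.186, 0], 0]
  ]
}}

```text
time_s: 3.38
tcp_pos: [0.534, 0.1457, 0.254]
orientation: [[-0.961, 0.277, 0.0], [0.277, 0.961, 0.001], [-0.0, 0.001, -1.0]]
force: [0.5, -0.4, -0.5]
opening: 0.0602
grasp_force: 0.0
```

Emit:
{"fn": "arm_command", "kwargs": {
  "plan": [
    [60, [-0.245, -0.186, 0], 0],
    [60, [-0.245, -0.186, 0], 0],
    [60, [0, 0, 0], -0.97],
    [60, [0, 0, 0], -0.97],
    [60, [0, 0, 0], 0]
  ]
}}

```text
time_s: 4.0
tcp_pos: [0.5884, 0.0725, 0.2537]
orientation: [[-1.0, -0.008, -0.0], [-0.008, 1.0, 0.001], [0.0, 0.001, -1.0]]
force: [-0.3, 0.3, -0.1]
opening: 0.06
grasp_force: 0.0
```

Run:
```python
from h import *
goal(.591,.065,.026,90)
```

```text
t 4.0 p [0.5884 0.0725 0.2537] ydeg 90.5 q7 78.0 open 0.06 F [-0.3  0.3 -0.1] | shift [-0.017 -0.051  1.518] twist 0.05420601652419782
```

Emit:
{"fn": "arm_command", "kwargs": {
  "plan": [
    [60, [-0.017, -0.05, 0], 0],
    [60, [0, 0, 0.35], 0],
    [60, [0, 0, 0.35], 0],
    [60, [0, 0, 0.35], 0],
    [60, [0, 0, 0.25], 0]
  ]
}}

```text
time_s: 4.62
tcp_pos: [0.5902, 0.0633, 0.0565]
orientation: [[-1.0, -0.006, -0.002], [-0.006, 1.0, -0.001], [0.002, -0.001, -1.0]]
force: [-0.7, 0.1, -0.0]
opening: 0.0597
grasp_force: 0.0
```

Emit:
{"fn": "arm_command", "kwargs": {
  "plan": [
    [60, [0, 0, 0.15], 0],
    [60, [0, 0, 0.12], 0],
    [60, [0, 0, 0], 0],
    [28, [0, 0, 0], 0],
    [28, [0, 0, 0], 0]
  ]
}}

```text
time_s: 5.25
tcp_pos: [0.5925, 0.0643, 0.0198]
orientation: [[-1.0, -0.008, 0.003], [-0.008, 1.0, 0.001], [-0.003, 0.001, -1.0]]
force: [0.5, 1.1, 3.1]
opening: 0.0331
grasp_force: 39.8
```

Emit:
{"fn": "arm_command", "kwargs": {
  "plan": [
    [28, [0, 0, 0], 0],
    [28, [0, 0, 0], 0]
  ]
}}

```text
time_s: 5.5
tcp_pos: [0.5925, 0.0643, 0.0198]
orientation: [[-1.0, -0.008, 0.003], [-0.008, 1.0, 0.001], [-0.003, 0.001, -1.0]]
force: [-0.5, 1.4, 5.8]
opening: 0.0332
grasp_force: 39.9
```

Run:
```python
from h import *
goal(.591,.065,.25,90)
import cv2
a=robot.get_image("side")["pixels"]; cv2.imwrite("pics/s2.png",cv2.resize(a[180:300,230:370],None,fx=4,fy=4))
```

```text
t 5.5 p [0.5925 0.0643 0.0198] ydeg 90.5 q7 75.0 open 0.0332 F [-0.5  1.4  5.8] | shift [ 0.005  0.006 -1.535] twist 0.05536255946889341
```

View pics/s2.png

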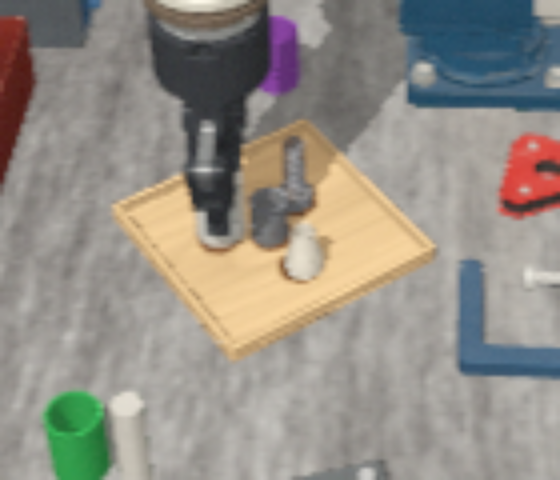

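Emit:
{"fn": "arm_command", "kwargs": {
  "plan": [
    [28, [0, 0, -0.2], 0],
    [28, [0, 0, -0.35], 0],
    [28, [0, 0, -0.35], 0],
    [28, [0, 0, -0.35], 0],
    [28, [0, 0, -0.28], 0]
  ]
}}

```text
time_s: 6.18
tcp_pos: [0.5911, 0.0635, 0.2502]
orientation: [[-1.0, -0.008, 0.001], [-0.008, 1.0, -0.0], [-0.001, -0.0, -1.0]]
force: [0.9, 0.7, -1.8]
opening: 0.0332
grasp_force: 40.0
```

Emit:
{"fn": "arm_command", "kwargs": {
  "plan": [
    [28, [0.03, -0.2, 0], 0],
    [28, [0.05, -0.32, 0], 0],
    [28, [0.05, -0.32, 0], 0],
    [28, [0.05, -0.32, 0], 0],
    [28, [0.05, -0.32, 0], 0]
  ]
}}

```text
time_s: 6.8
tcp_pos: [0.5575, -0.1601, 0.2477]
orientation: [[-1.0, -0.008, -0.001], [-0.008, 1.0, -0.0], [0.001, -0.0, -1.0]]
force: [0.5, 0.3, -1.1]
opening: 0.0331
grasp_force: 40.0
```

Emit:
{"fn": "arm_command", "kwargs": {
  "plan": [
    [28, [0.05, -0.32, 0], 0],
    [28, [0.05, -0.32, 0], 0],
    [28, [0.05, -0.32, 0], 0],
    [28, [0.05, -0.32, 0], 0],
    [28, [0.05, -0.3, 0], 0]
  ]
}}

```text
time_s: 7.42
tcp_pos: [0.5217, -0.3974, 0.2475]
orientation: [[-1.0, -0.008, -0.001], [-0.008, 1.0, 0.0], [0.001, 0.0, -1.0]]
force: [0.8, 0.8, -2.4]
opening: 0.0331
grasp_force: 40.0
```

Emit:
{"fn": "arm_command", "kwargs": {
  "plan": [
    [28, [0, 0, 0], -0.74],
    [28, [0, 0, 0], -0.74],
    [28, [0, 0, 0], 0]
  ]
}}

```text
time_s: 7.8
tcp_pos: [0.5222, -0.3957, 0.2474]
orientation: [[-0.974, -0.227, -0.001], [-0.227, 0.974, 0.001], [0.001, 0.001, -1.0]]
force: [0.6, 0.3, -1.2]
opening: 0.0331
grasp_force: 40.2
```

Run:
```python
from h import *
goal(.5164,-.4115,.0205,103.2)
```

```text
t 7.8 p [ 0.5222 -0.3957  0.2474] ydeg 103.1 q7 137.0 open 0.0331 F [ 0.6  0.3 -1.2] | shift [ 0.061 -0.095  1.512] twist -0.01094201377725303
```

Emit:
{"fn": "arm_command", "kwargs": {
  "plan": [
    [28, [0.061, -0.095, 0], 0],
    [28, [0, 0, 0.35], 0],
    [28, [0, 0, 0.35], 0],
    [28, [0, 0, 0.35], 0],
    [28, [0, 0, 0.25], 0]
  ]
}}

```text
time_s: 8.43
tcp_pos: [0.5154, -0.4124, 0.0501]
orientation: [[-0.974, -0.226, -0.003], [-0.226, 0.974, 0.0], [0.002, 0.001, -1.0]]
force: [-0.9, -0.2, -1.7]
opening: 0.0332
grasp_force: 40.2
```

Emit:
{"fn": "arm_command", "kwargs": {
  "plan": [
    [28, [0, 0, 0.12], 0],
    [28, [0, 0, 0.06], 0],
    [28, [0, 0, 0], 0]
  ]
}}

```text
time_s: 8.8
tcp_pos: [0.5176, -0.4124, 0.0265]
orientation: [[-0.974, -0.228, 0.001], [-0.228, 0.974, -0.001], [-0.001, -0.001, -1.0]]
force: [-0.6, -0.6, -1.4]
opening: 0.033
grasp_force: 40.2
```

Run:
```python
from h import *
goal(.5164,-.4115,.0205,103.2)
```

```text
t 8.8 p [ 0.5176 -0.4124  0.0265] ydeg 103.2 q7 138.0 open 0.033 F [-0.6 -0.6 -1.4] | shift [0.007 0.007 0.04 ] twist -0.003668266095381286
```

Emit:
{"fn": "arm_command", "kwargs": {
  "plan": [
    [28, [0, 0, 0.03], 0],
    [28, [0, 0, 0.013], 0],
    [28, [0, 0, 0], 0]
  ]
}}

```text
time_s: 9.18
tcp_pos: [0.5176, -0.4119, 0.0199]
orientation: [[-0.974, -0.228, 0.001], [-0.228, 0.974, -0.001], [-0.001, -0.001, -1.0]]
force: [0.3, 0.2, -0.8]
opening: 0.033
grasp_force: 40.2
```

Emit:
{"fn": "arm_command", "kwargs": {
  "plan": [
    [46, [0, 0, 0], 0],
    [46, [0, 0, 0], 0],
    [46, [0, 0, 0], 0]
  ]
}}

```text
time_s: 9.55
tcp_pos: [0.5173, -0.4117, 0.0195]
orientation: [[-0.974, -0.228, 0.0], [-0.228, 0.974, -0.0], [-0.0, -0.0, -1.0]]
force: [-0.6, -0.7, 0.5]
opening: 0.0459
grasp_force: 0.0
```

Emit:
{"fn": "arm_command", "kwargs": {
  "plan": [
    [46, [0, 0, -0.1], 0],
    [46, [0, 0, -0.35], 0],
    [46, [0, 0, -0.35], 0],
    [46, [0, 0, -0.35], 0],
    [50, [0, 0, -0.35], 0]
  ]
}}

```text
time_s: 10.18
tcp_pos: [0.5172, -0.4117, 0.2475]
orientation: [[-0.974, -0.228, 0.001], [-0.228, 0.974, -0.001], [-0.001, -0.001, -1.0]]
force: [0.6, 0.3, -0.4]
opening: 0.0499
grasp_force: 0.0
```

Run:
```python
from h import *
goal(.5425,.034,.25,154)
import cv2
a=robot.get_image("side")["pixels"]; cv2.imwrite("pics/s3.png",cv2.resize(a[120:280,230:390],None,fx=3.7,fy=3.7))
```

```text
t 10.18 p [ 0.5172 -0.4117  0.2475] ydeg 103.2 q7 139.0 open 0.0499 F [ 0.6  0.3 -0.4] | shift [-0.842  2.854 -0.019] twist -5.911926907242271
```

View pics/s3.png

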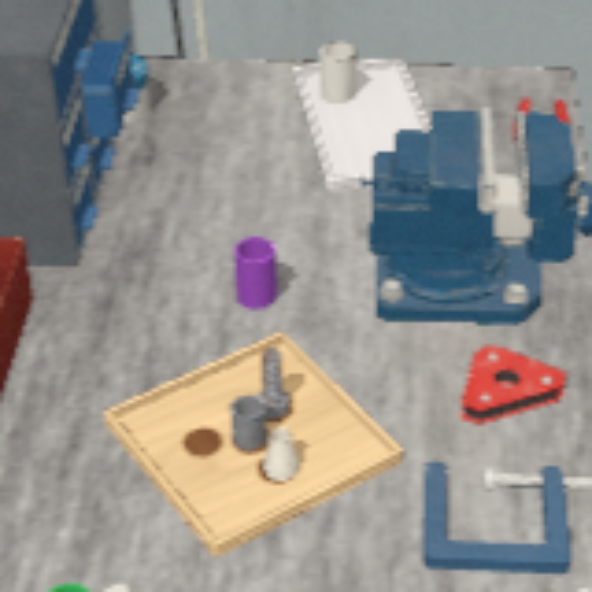

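Emit:
{"fn": "arm_command", "kwargs": {
  "plan": [
    [46, [0, 0, 0], 1],
    [46, [0, 0, 0], 1],
    [46, [0, 0, 0], 1],
    [46, [0, 0, 0], 1],
    [46, [0, 0, 0], 1]
  ]
}}

```text
time_s: 10.85
tcp_pos: [0.5173, -0.4117, 0.2453]
orientation: [[-0.865, 0.501, 0.001], [0.501, 0.865, -0.0], [-0.001, 0.0, -1.0]]
force: [-0.4, -0.2, 0.0]
opening: 0.0461
grasp_force: 0.0
```

Emit:
{"fn": "arm_command", "kwargs": {
  "plan": [
    [46, [0, 0, 0], 1],
    [46, [0, 0, 0], 1],
    [46, [0, 0, 0], 1],
    [46, [0, 0, 0], 1],
    [46, [0, 0, 0], 1]
  ]
}}

```text
time_s: 11.48
tcp_pos: [0.5174, -0.4116, 0.2453]
orientation: [[-0.292, 0.956, 0.001], [0.956, 0.292, -0.0], [-0.001, 0.001, -1.0]]
force: [-0.6, -0.3, -0.4]
opening: 0.0461
grasp_force: 0.0
```

Emit:
{"fn": "arm_command", "kwargs": {
  "plan": [
    [46, [0, 0, 0], 1],
    [46, [0, 0, 0], 1],
    [46, [0, 0, 0], 1],
    [46, [0, 0, 0], 1],
    [46, [0, 0, 0], 1]
  ]
}}

```text
time_s: 12.1
tcp_pos: [0.5174, -0.4115, 0.2453]
orientation: [[0.438, 0.899, 0.001], [0.899, -0.438, -0.0], [0.0, 0.001, -1.0]]
force: [-0.4, 0.1, 0.0]
opening: 0.0459
grasp_force: 0.0
```

Run:
```python
from h import *
goal(.5425,.034,.25,-26)
```

```text
t 12.1 p [ 0.5174 -0.4115  0.2453] ydeg -26.0 q7 20.0 open 0.0459 F [-0.4  0.1  0. ] | shift [ 2.743 -1.151 -0.031] twist 0.0008146346969137898
```

Emit:
{"fn": "arm_command", "kwargs": {
  "plan": [
    [46, [0.2, -0.08, 0], 0],
    [46, [0.32, -0.134, 0], 0],
    [46, [0.32, -0.134, 0], 0],
    [46, [0.32, -0.134, 0], 0],
    [46, [0.32, -0.134, 0], 0]
  ]
}}

```text
time_s: 12.72
tcp_pos: [0.5305, -0.1697, 0.2454]
orientation: [[0.434, 0.901, 0.002], [0.901, -0.434, 0.0], [0.001, 0.001, -1.0]]
force: [1.9, -0.2, -0.3]
opening: 0.0461
grasp_force: 0.0
```

Emit:
{"fn": "arm_command", "kwargs": {
  "plan": [
    [46, [0.32, -0.134, 0], 0],
    [46, [0.32, -0.134, 0], 0],
    [46, [0.32, -0.134, 0], 0],
    [46, [0.3, -0.133, 0], 0],
    [46, [0, 0, 0], 0]
  ]
}}

```text
time_s: 13.35
tcp_pos: [0.54, 0.0394, 0.245]
orientation: [[0.426, 0.905, 0.001], [0.905, -0.426, 0.003], [0.003, -0.0, -1.0]]
force: [-0.7, -0.6, 0.4]
opening: 0.0462
grasp_force: 0.0
```

Run:
```python
from h import *
goal(.5425,.034,.022,-26)
```

```text
t 13.35 p [0.54   0.0394 0.245 ] ydeg -25.2 q7 -28.0 open 0.0462 F [-0.7 -0.6  0.4] | shift [-0.03   0.031  1.487] twist 0.0897199292302327
```

Emit:
{"fn": "arm_command", "kwargs": {
  "plan": [
    [46, [-0.03, 0.031, 0], 0],
    [46, [0, 0, 0.35], 0],
    [46, [0, 0, 0.35], 0],
    [46, [0, 0, 0.35], 0],
    [46, [0, 0, 0.25], 0]
  ]
}}

```text
time_s: 13.98
tcp_pos: [0.5417, 0.0244, 0.0475]
orientation: [[0.437, 0.899, -0.001], [0.899, -0.437, -0.001], [-0.002, -0.001, -1.0]]
force: [1.5, 0.4, 0.3]
opening: 0.0462
grasp_force: 0.0
```

Emit:
{"fn": "arm_command", "kwargs": {
  "plan": [
    [46, [0, 0, 0.1], 0],
    [46, [0, 0, 0.08], 0],
    [46, [0, 0, 0], 0],
    [10, [0, 0, 0], 0],
    [10, [0, 0, 0], 0]
  ]
}}

```text
time_s: 14.6
tcp_pos: [0.5435, 0.0276, 0.0236]
orientation: [[0.434, 0.901, 0.002], [0.901, -0.434, 0.0], [0.001, 0.002, -1.0]]
force: [0.4, 0.3, 3.4]
opening: 0.0173
grasp_force: 38.9
```

Emit:
{"fn": "arm_command", "kwargs": {
  "plan": [
    [10, [0, 0, 0], 0],
    [10, [0, 0, 0], 0]
  ]
}}

```text
time_s: 14.85
tcp_pos: [0.5435, 0.0276, 0.0236]
orientation: [[0.434, 0.901, 0.002], [0.901, -0.434, 0.0], [0.001, 0.002, -1.0]]
force: [-1.3, -0.4, 6.8]
opening: 0.017
grasp_force: 39.1
```

Run:
```python
from h import *
goal(.5425,.034,.25,-26)
```

```text
t 14.85 p [0.5435 0.0276 0.0236] ydeg -25.7 q7 -21.0 open 0.017 F [-1.3 -0.4  6.8] | shift [ 0.038 -0.022 -1.509] twist 0.03262028050891654
```

Emit:
{"fn": "arm_command", "kwargs": {
  "plan": [
    [36, [0, 0, 0], 0],
    [36, [0, 0, 0], 0],
    [36, [0.035, 0, 0], 0],
    [36, [0, 0, 0], 0],
    [36, [0, 0, 0], 0]
  ]
}}

```text
time_s: 15.48
tcp_pos: [0.5445, 0.0324, 0.0222]
orientation: [[0.434, 0.901, -0.0], [0.901, -0.434, -0.0], [-0.0, -0.0, -1.0]]
force: [-0.0, -0.4, 0.1]
opening: 0.0357
grasp_force: 0.0
```

Emit:
{"fn": "arm_command", "kwargs": {
  "plan": [
    [8, [0, 0, 0], 0],
    [8, [0, 0, 0], 0],
    [8, [0, 0, 0], 0],
    [8, [0, 0, 0], 0]
  ],
  "grip_force": 60
}}

```text
time_s: 15.98
tcp_pos: [0.5447, 0.0321, 0.0224]
orientation: [[0.434, 0.901, 0.0], [0.901, -0.434, 0.0], [0.0, 0.0, -1.0]]
force: [-0.3, 0.2, 1.8]
opening: 0.0164
grasp_force: 58.4
```

Run:
```python
from h import *
goal(.5425,.034,.25,-26)
import cv2
a=robot.get_image("side")["pixels"]; cv2.imwrite("pics/s4.png",cv2.resize(a[190:280,250:350],None,fx=6,fy=6,interpolation=cv2.INTER_CUBIC))
```

```text
t 15.97 p [0.5447 0.0321 0.0224] ydeg -25.7 q7 -22.0 open 0.0164 F [-0.3  0.2  1.8] | shift [ 0.005 -0.018 -1.517] twist 0.031030126297896966
```

View pics/s4.png

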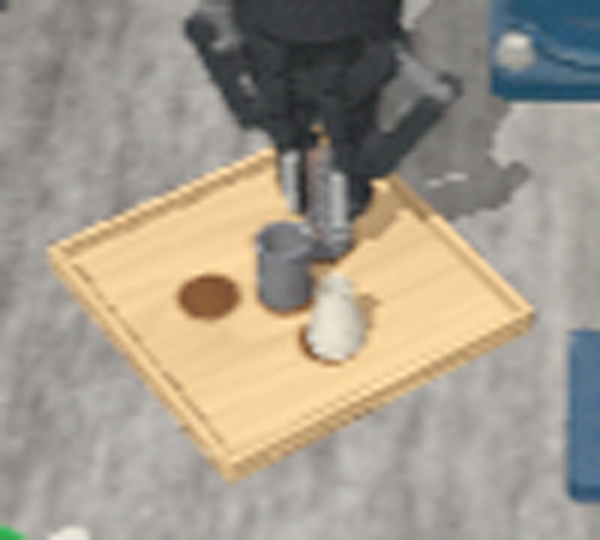

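Emit:
{"fn": "arm_command", "kwargs": {
  "plan": [
    [34, [0, 0, 0], 0],
    [34, [0, 0, 0], 0],
    [34, [0, 0, 0], 0.8],
    [34, [0, 0, 0], 0.8],
    [34, [0, 0, 0], 0]
  ]
}}

```text
time_s: 16.65
tcp_pos: [0.5445, 0.0323, 0.0222]
orientation: [[0.635, 0.773, -0.0], [0.773, -0.635, -0.0], [-0.0, 0.0, -1.0]]
force: [-0.5, 0.1, 0.1]
opening: 0.034
grasp_force: 0.0
```

Emit:
{"fn": "arm_command", "kwargs": {
  "plan": [
    [8, [0, 0, 0], 0],
    [8, [0, 0, 0], 0],
    [8, [0, 0, 0], 0],
    [8, [0, 0, 0], 0]
  ]
}}

```text
time_s: 17.15
tcp_pos: [0.5446, 0.0323, 0.0225]
orientation: [[0.635, 0.772, -0.0], [0.772, -0.635, 0.0], [0.0, -0.0, -1.0]]
force: [-1.3, -0.0, 3.5]
opening: 0.0175
grasp_force: 58.6
```

Emit:
{"fn": "arm_command", "kwargs": {
  "plan": [
    [34, [0, 0, 0], 0],
    [34, [0, 0, 0], 0],
    [34, [0, 0, 0], -1],
    [34, [0, 0, 0], -1],
    [34, [0, 0, 0], -0.5]
  ]
}}

```text
time_s: 17.77
tcp_pos: [0.5446, 0.032, 0.0222]
orientation: [[0.306, 0.952, 0.0], [0.952, -0.306, -0.0], [-0.0, 0.0, -1.0]]
force: [0.0, -0.4, 0.1]
opening: 0.0341
grasp_force: 0.0
```

Emit:
{"fn": "arm_command", "kwargs": {
  "plan": [
    [34, [0, 0, 0], 0],
    [8, [0, 0, 0], 0],
    [8, [0, 0, 0], 0],
    [8, [0, 0, 0], 0],
    [8, [0, 0, 0], 0]
  ]
}}

```text
time_s: 18.4
tcp_pos: [0.5447, 0.0321, 0.0224]
orientation: [[0.309, 0.951, 0.0], [0.951, -0.309, -0.0], [-0.0, 0.0, -1.0]]
force: [0.7, -1.6, 1.8]
opening: 0.0149
grasp_force: 58.4
```

Emit:
{"fn": "arm_command", "kwargs": {
  "plan": [
    [8, [0, 0, -0.15], 0],
    [8, [0, 0, -0.35], 0],
    [8, [0, 0, -0.35], 0],
    [8, [0, 0, -0.35], 0],
    [8, [0, 0, -0.32], 0]
  ]
}}

```text
time_s: 19.02
tcp_pos: [0.5442, 0.0323, 0.2519]
orientation: [[0.309, 0.951, -0.0], [0.951, -0.309, 0.0], [0.0, -0.0, -1.0]]
force: [0.6, -0.0, -2.1]
opening: 0.015
grasp_force: 58.7
```

Emit:
{"fn": "arm_command", "kwargs": {
  "plan": [
    [8, [-0.2, 0.025, 0], 0],
    [8, [-0.3, 0.037, 0], 0],
    [8, [-0.3, 0.037, 0], 0],
    [8, [-0.3, 0.037, 0], 0],
    [8, [-0.3, 0.037, 0], 0]
  ]
}}

```text
time_s: 19.65
tcp_pos: [0.5036, -0.1765, 0.2499]
orientation: [[0.309, 0.951, -0.001], [0.951, -0.309, 0.0], [0.0, -0.001, -1.0]]
force: [0.5, 0.3, -1.7]
opening: 0.0152
grasp_force: 58.7
```

Emit:
{"fn": "arm_command", "kwargs": {
  "plan": [
    [8, [-0.3, 0.037, 0], 0],
    [8, [-0.3, 0.037, 0], 0],
    [8, [-0.3, 0.037, 0], 0],
    [8, [-0.3, 0.037, 0], 0],
    [8, [-0.1, 0.017, 0], 0]
  ]
}}

```text
time_s: 20.27
tcp_pos: [0.4655, -0.3719, 0.2498]
orientation: [[0.313, 0.95, -0.002], [0.95, -0.313, -0.001], [-0.002, -0.001, -1.0]]
force: [-0.4, -0.4, -1.9]
opening: 0.0149
grasp_force: 58.7
```

Emit:
{"fn": "arm_command", "kwargs": {
  "plan": [
    [8, [0, 0, 0], 0],
    [8, [0, 0, 0], 0],
    [8, [0, 0, 0], 0]
  ]
}}

```text
time_s: 20.65
tcp_pos: [0.4687, -0.3667, 0.2502]
orientation: [[0.306, 0.952, 0.0], [0.952, -0.306, 0.001], [0.001, -0.0, -1.0]]
force: [0.4, 0.8, -1.6]
opening: 0.0152
grasp_force: 58.7
```

Run:
```python
from h import *
goal(.4675,-.3696,.0225,-18)
```

```text
t 20.65 p [ 0.4687 -0.3667  0.2502] ydeg -17.8 q7 27.0 open 0.0152 F [ 0.4  0.8 -1.6] | shift [-2.200e-02 -1.000e-03  1.518e+00] twist 0.01959616265155646
```

Down 1.518 total.

Emit:
{"fn": "arm_command", "kwargs": {
  "plan": [
    [8, [-0.02, 0, 0.1], 0],
    [8, [0, 0, 0.35], 0],
    [8, [0, 0, 0.35], 0],
    [8, [0, 0, 0.35], 0],
    [8, [0, 0, 0.2], 0]
  ]
}}

```text
time_s: 21.28
tcp_pos: [0.465, -0.3696, 0.0439]
orientation: [[0.308, 0.951, -0.004], [0.951, -0.308, 0.003], [0.001, -0.005, -1.0]]
force: [0.9, 0.1, -1.5]
opening: 0.015
grasp_force: 58.7
```

Emit:
{"fn": "arm_command", "kwargs": {
  "plan": [
    [8, [0, 0, 0.1], 0],
    [8, [0, 0, 0.04], 0],
    [8, [0, 0, 0.02], 0],
    [8, [0, 0, 0], 0],
    [8, [0, 0, 0], 0]
  ]
}}

```text
time_s: 21.9
tcp_pos: [0.4675, -0.372, 0.0248]
orientation: [[0.309, 0.951, 0.002], [0.951, -0.309, -0.001], [-0.0, 0.002, -1.0]]
force: [0.9, -1.0, -1.1]
opening: 0.015
grasp_force: 58.7
```

Emit:
{"fn": "arm_command", "kwargs": {
  "plan": [
    [8, [0, 0, 0.012], 0],
    [8, [0, 0, 0.006], 0],
    [8, [0, 0, 0], 0]
  ]
}}

```text
time_s: 22.28
tcp_pos: [0.4674, -0.3718, 0.0224]
orientation: [[0.309, 0.951, 0.001], [0.951, -0.309, -0.0], [0.0, 0.001, -1.0]]
force: [-1.1, 2.3, 8.0]
opening: 0.0151
grasp_force: 59.8
```

Emit:
{"fn": "arm_command", "kwargs": {
  "plan": [
    [30, [0, 0, 0], 0],
    [30, [0, 0, 0], 0],
    [30, [0, 0, 0], 0]
  ]
}}

```text
time_s: 22.65
tcp_pos: [0.4668, -0.3715, 0.021]
orientation: [[0.309, 0.951, -0.0], [0.951, -0.309, 0.0], [0.0, -0.0, -1.0]]
force: [0.6, -0.1, -0.3]
opening: 0.0301
grasp_force: 0.0
```

Emit:
{"fn": "arm_command", "kwargs": {
  "plan": [
    [30, [0, 0, -0.1], 0],
    [30, [0, 0, -0.35], 0],
    [30, [0, 0, -0.35], 0],
    [30, [0, 0, -0.35], 0],
    [46, [0, 0, -0.35], 0]
  ]
}}

```text
time_s: 23.28
tcp_pos: [0.4666, -0.3716, 0.249]
orientation: [[0.309, 0.951, 0.001], [0.951, -0.309, -0.001], [-0.0, 0.001, -1.0]]
force: [0.5, 1.1, 0.0]
opening: 0.0454
grasp_force: 0.0
```

Run:
```python
from h import *
goal(.534,.0955,.25,36)
import cv2
a=robot.get_image("side")["pixels"]; cv2.imwrite("pics/s5.png",cv2.resize(a[120:280,230:390],None,fx=3.7,fy=3.7))
for l in("nozzle","short_stub","tall_stub","bolt"): print(l,[(np.round(d["pixel"],1).tolist(),round(d["p"],2)) for d in robot.pinpoint("side",l)])
```

```text
t 23.27 p [ 0.4666 -0.3716  0.249 ] ydeg -18.0 q7 27.0 open 0.0454 F [0.5 1.1 0. ] | shift [ 3.1   -0.536 -0.008] twist -6.284734158596487
nozzle [([305.3, 247.1], 0.43)]
short_stub [([295.0, 239.8], 0.43)]
tall_stub [([320.4, 145.0], 0.69), ([251.1, 293.6], 0.61), ([297.1, 200.2], 0.53), ([298.3, 240.5], 0.21)]
bolt [([332.9, 154.0], 0.43)]
```

View pics/s5.png

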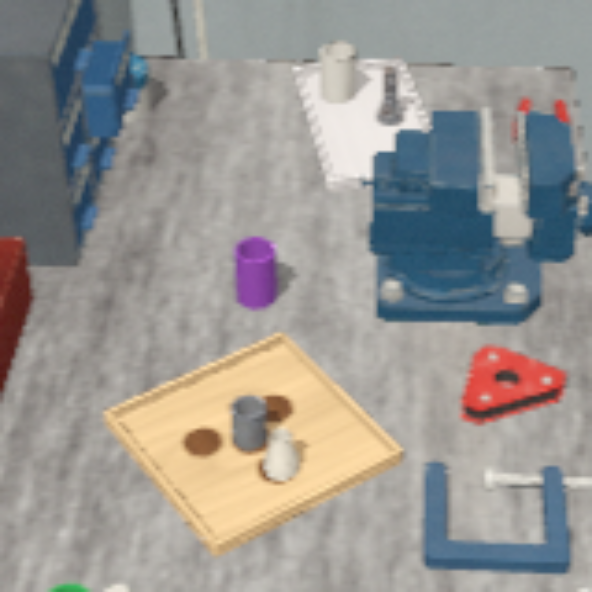

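Emit:
{"fn": "arm_command", "kwargs": {
  "plan": [
    [46, [0.2, -0.034, 0], 0],
    [46, [0.32, -0.055, 0], 0],
    [46, [0.32, -0.055, 0], 0],
    [46, [0.32, -0.055, 0], 0],
    [46, [0.32, -0.055, 0], 0]
  ]
}}

```text
time_s: 24.15
tcp_pos: [0.4979, -0.1467, 0.2444]
orientation: [[0.309, 0.951, -0.003], [0.951, -0.309, 0.001], [-0.001, -0.003, -1.0]]
force: [0.9, 0.3, 0.1]
opening: 0.0459
grasp_force: 0.0
```

Emit:
{"fn": "arm_command", "kwargs": {
  "plan": [
    [46, [0.32, -0.055, 0], 0],
    [46, [0.32, -0.055, 0], 0],
    [46, [0.32, -0.055, 0], 0],
    [46, [0.32, -0.055, 0], 0],
    [46, [0.32, -0.055, 0], 0]
  ]
}}

```text
time_s: 24.78
tcp_pos: [0.5328, 0.0937, 0.2444]
orientation: [[0.309, 0.951, -0.003], [0.951, -0.309, -0.001], [-0.002, -0.003, -1.0]]
force: [0.7, 0.6, 0.5]
opening: 0.0456
grasp_force: 0.0
```

Emit:
{"fn": "arm_command", "kwargs": {
  "plan": [
    [46, [0, 0, 0], -1],
    [46, [0, 0, 0], -1],
    [46, [0, 0, 0], -1],
    [46, [0, 0, 0], -1],
    [46, [0, 0, 0], -1]
  ]
}}

```text
time_s: 25.4
tcp_pos: [0.5326, 0.0921, 0.2441]
orientation: [[-0.427, 0.904, -0.004], [0.904, 0.427, -0.001], [0.001, -0.004, -1.0]]
force: [-0.1, -0.0, -0.1]
opening: 0.0459
grasp_force: 0.0
```

Emit:
{"fn": "arm_command", "kwargs": {
  "plan": [
    [46, [0, 0, 0], -1],
    [46, [0, 0, 0], -0.3],
    [46, [0, 0, 0], 0],
    [46, [0, 0, 0], 0],
    [46, [0, 0, 0], 0]
  ]
}}

```text
time_s: 26.02
tcp_pos: [0.5338, 0.0924, 0.2457]
orientation: [[-0.59, 0.808, -0.001], [0.808, 0.59, -0.0], [0.0, -0.001, -1.0]]
force: [-0.6, -0.4, -0.0]
opening: 0.046
grasp_force: 0.0
```

Run:
```python
from h import *
goal(.534,.0955,.012,36)
```

```text
t 26.02 p [0.5338 0.0924 0.2457] ydeg 36.1 q7 25.0 open 0.046 F [-0.6 -0.4 -0. ] | shift [0.015 0.015 1.558] twist 0.014992193389831873
```

Emit:
{"fn": "arm_command", "kwargs": {
  "plan": [
    [46, [0.015, 0.015, 0.1], 0],
    [46, [0, 0, 0.35], 0],
    [46, [0, 0, 0.35], 0],
    [46, [0, 0, 0.35], 0],
    [46, [0, 0, 0.25], 0]
  ]
}}

```text
time_s: 26.65
tcp_pos: [0.5326, 0.0955, 0.0329]
orientation: [[-0.59, 0.807, -0.003], [0.807, 0.59, -0.001], [0.001, -0.003, -1.0]]
force: [0.2, 0.5, 0.5]
opening: 0.0459
grasp_force: 0.0
```

Emit:
{"fn": "arm_command", "kwargs": {
  "plan": [
    [46, [0, 0, 0.1], 0],
    [46, [0, 0, 0.05], 0],
    [46, [0, 0, 0], 0],
    [46, [0, 0, 0], 0],
    [46, [0, 0, 0], 0]
  ]
}}

```text
time_s: 27.28
tcp_pos: [0.5355, 0.0958, 0.0148]
orientation: [[-0.59, 0.807, 0.002], [0.807, 0.59, 0.001], [-0.001, 0.002, -1.0]]
force: [0.1, -0.2, 0.6]
opening: 0.046
grasp_force: 0.0
```

Emit:
{"fn": "arm_command", "kwargs": {
  "plan": [
    [12, [0, 0, 0], 0],
    [12, [0, 0, 0], 0],
    [12, [0, 0, 0], 0],
    [12, [0, 0, 0], 0]
  ],
  "grip_force": 40
}}

```text
time_s: 27.78
tcp_pos: [0.535, 0.0956, 0.0144]
orientation: [[-0.59, 0.807, 0.001], [0.807, 0.59, 0.0], [-0.0, 0.001, -1.0]]
force: [-2.0, -0.2, 4.8]
opening: 0.0215
grasp_force: 38.9
```

Run:
```python
from h import *
goal(.4926,-.3103,.25,36)
```

```text
t 27.77 p [0.535  0.0956 0.0144] ydeg 36.1 q7 27.0 open 0.0215 F [-2.  -0.2  4.8] | shift [-2.019 -1.823 -1.572] twist 0.01738642954847369
```

Emit:
{"fn": "arm_command", "kwargs": {
  "plan": [
    [12, [0, 0, -0.15], 0],
    [12, [0, 0, -0.35], 0],
    [12, [0, 0, -0.35], 0],
    [12, [0, 0, -0.35], 0],
    [12, [0, 0, -0.35], 0]
  ]
}}

```text
time_s: 28.4
tcp_pos: [0.5342, 0.0955, 0.248]
orientation: [[-0.59, 0.807, 0.0], [0.807, 0.59, 0.0], [-0.0, 0.0, -1.0]]
force: [0.9, 0.7, 0.1]
opening: 0.0215
grasp_force: 39.2
```

Emit:
{"fn": "arm_command", "kwargs": {
  "plan": [
    [12, [-0.12, -0.115, 0], 0],
    [12, [-0.221, -0.209, 0], 0],
    [12, [-0.221, -0.209, 0], 0],
    [12, [-0.221, -0.209, 0], 0],
    [12, [-0.221, -0.209, 0], 0]
  ]
}}

```text
time_s: 29.02
tcp_pos: [0.5077, -0.1116, 0.2463]
orientation: [[-0.59, 0.807, 0.0], [0.807, 0.59, 0.0], [-0.0, 0.0, -1.0]]
force: [0.2, 0.0, -1.1]
opening: 0.0215
grasp_force: 39.2
```

Emit:
{"fn": "arm_command", "kwargs": {
  "plan": [
    [12, [-0.221, -0.209, 0], 0],
    [12, [-0.221, -0.209, 0], 0],
    [12, [-0.221, -0.209, 0], 0],
    [12, [-0.221, -0.209, 0], 0],
    [12, [-0.103, -0.098, 0], 0]
  ]
}}

```text
time_s: 29.65
tcp_pos: [0.481, -0.3157, 0.2462]
orientation: [[-0.587, 0.81, -0.0], [0.81, 0.587, -0.001], [-0.001, -0.001, -1.0]]
force: [-0.3, -0.2, -0.4]
opening: 0.0214
grasp_force: 39.2
```

Emit:
{"fn": "arm_command", "kwargs": {
  "plan": [
    [12, [0, 0, 0], 0],
    [12, [0, 0, 0], 0],
    [12, [0, 0, 0], 0]
  ]
}}

```text
time_s: 30.02
tcp_pos: [0.4831, -0.3106, 0.2461]
orientation: [[-0.592, 0.806, 0.0], [0.806, 0.592, 0.001], [0.001, 0.001, -1.0]]
force: [0.3, -0.0, 0.2]
opening: 0.0214
grasp_force: 39.2
```

Run:
```python
from h import *
goal(.4829,-.3126,.0148,36)
import cv2
a=robot.get_image("side")["pixels"]; cv2.imwrite("pics/s6.png",cv2.resize(a[60:220,270:430],None,fx=3.7,fy=3.7))
```

```text
t 30.02 p [ 0.4831 -0.3106  0.2461] ydeg 36.3 q7 72.0 open 0.0214 F [ 0.3 -0.   0.2] | shift [-0.011 -0.01   1.542] twist 0.03485758711357543
```

View pics/s6.png

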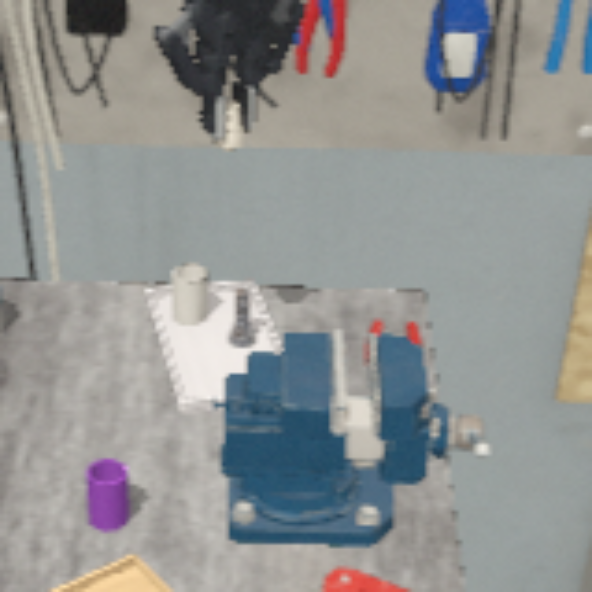

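Emit:
{"fn": "arm_command", "kwargs": {
  "plan": [
    [12, [-0.01, -0.01, 0.1], 0],
    [12, [0, 0, 0.35], 0],
    [12, [0, 0, 0.35], 0],
    [12, [0, 0, 0.35], 0],
    [12, [0, 0, 0.25], 0]
  ]
}}

```text
time_s: 30.7
tcp_pos: [0.4805, -0.3132, 0.0328]
orientation: [[-0.59, 0.807, -0.003], [0.807, 0.59, 0.002], [0.003, -0.001, -1.0]]
force: [0.9, -1.0, -0.2]
opening: 0.0215
grasp_force: 39.2
```

Emit:
{"fn": "arm_command", "kwargs": {
  "plan": [
    [12, [0, 0, 0.08], 0],
    [12, [0, 0, 0.03], 0],
    [12, [0, 0, 0.01], 0],
    [12, [0, 0, 0], 0],
    [12, [0, 0, 0], 0]
  ]
}}

```text
time_s: 31.32
tcp_pos: [0.4829, -0.3149, 0.0192]
orientation: [[-0.59, 0.807, 0.002], [0.807, 0.59, -0.001], [-0.002, 0.001, -1.0]]
force: [0.0, 0.1, 0.1]
opening: 0.0213
grasp_force: 39.2
```

Emit:
{"fn": "arm_command", "kwargs": {
  "plan": [
    [12, [0, 0, 0.012], 0],
    [12, [0, 0, 0], 0],
    [12, [0, 0, 0], 0]
  ]
}}

```text
time_s: 31.7
tcp_pos: [0.4821, -0.3145, 0.0163]
orientation: [[-0.59, 0.807, -0.0], [0.807, 0.59, 0.0], [0.0, -0.0, -1.0]]
force: [0.6, 0.7, 0.5]
opening: 0.0217
grasp_force: 39.2
```

Emit:
{"fn": "arm_command", "kwargs": {
  "plan": [
    [12, [0, 0, 0.012], 0],
    [12, [0, 0, 0], 0],
    [12, [0, 0, 0], 0],
    [12, [0, 0, 0], 0]
  ]
}}

```text
time_s: 32.2
tcp_pos: [0.4821, -0.3145, 0.0145]
orientation: [[-0.59, 0.807, -0.0], [0.807, 0.59, 0.0], [0.0, -0.0, -1.0]]
force: [-0.2, 0.0, 0.5]
opening: 0.0212
grasp_force: 39.4
```

Emit:
{"fn": "arm_command", "kwargs": {
  "plan": [
    [33, [0, 0, 0], 0],
    [33, [0, 0, 0], 0],
    [33, [0, 0, 0], 0]
  ]
}}

```text
time_s: 32.58
tcp_pos: [0.482, -0.3145, 0.0145]
orientation: [[-0.59, 0.807, -0.0], [0.807, 0.59, 0.0], [0.0, -0.0, -1.0]]
force: [-0.6, -0.4, -0.0]
opening: 0.033
grasp_force: 0.0
```

Emit:
{"fn": "arm_command", "kwargs": {
  "plan": [
    [33, [0, 0, -0.1], 0],
    [33, [0, 0, -0.35], 0],
    [33, [0, 0, -0.35], 0],
    [33, [0, 0, -0.35], 0],
    [46, [0, 0, -0.35], 0]
  ]
}}

```text
time_s: 33.2
tcp_pos: [0.4819, -0.3145, 0.2425]
orientation: [[-0.59, 0.808, 0.001], [0.808, 0.59, -0.0], [-0.001, 0.001, -1.0]]
force: [1.1, -0.3, -0.5]
opening: 0.046
grasp_force: 0.0
```

Run:
```python
from h import *
goal(.5573,.064,.25,36)
import cv2
a=robot.get_image("side")["pixels"]; cv2.imwrite("pics/s7.png",cv2.resize(a[120:280,230:390],None,fx=3.7,fy=3.7))
for l in("nozzle","short_stub","tall_stub","bolt"): print(l,[(np.round(d["pixel"],1).tolist(),round(d["p"],2),w("side",*d["pixel"],.004)) for d in robot.pinpoint("side",l)])
```

```text
t 33.2 p [ 0.4819 -0.3145  0.2425] ydeg 36.1 q7 73.0 open 0.046 F [ 1.1 -0.3 -0.5] | shift [ 1.741  1.894 -0.05 ] twist 0.016090753838743414
nozzle [([369.4, 258.4], 0.7, array([0.3644, 0.1301])), ([328.9, 159.9], 0.63, array([ 0.4854, -0.3188])), ([364.9, 221.7], 0.62, array([ 0.3714, -0.0097]))]
short_stub [([295.5, 238.9], 0.6, array([0.5632, 0.0695]))]
tall_stub [([298.4, 200.2], 0.77, array([ 0.5707, -0.0957])), ([320.1, 146.9], 0.62, array([ 0.5202, -0.4008])), ([250.3, 291.4], 0.57, array([0.6539, 0.2507]))]
bolt [([334.2, 153.2], 0.58, array([ 0.4681, -0.3619]))]
```

View pics/s7.png

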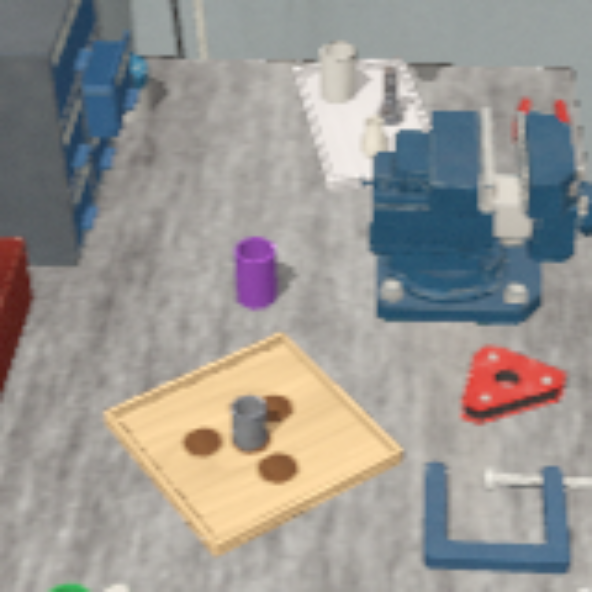

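Emit:
{"fn": "arm_command", "kwargs": {
  "plan": [
    [50, [0.1, 0.11, 0], 0],
    [50, [0.205, 0.223, 0], 0],
    [50, [0.205, 0.223, 0], 0],
    [50, [0.205, 0.223, 0], 0],
    [50, [0.205, 0.223, 0], 0]
  ]
}}

```text
time_s: 34.08
tcp_pos: [0.5208, -0.1127, 0.2377]
orientation: [[-0.59, 0.807, -0.004], [0.807, 0.59, 0.0], [0.002, -0.003, -1.0]]
force: [0.9, -1.2, 0.7]
opening: 0.0499
grasp_force: 0.0
```

Emit:
{"fn": "arm_command", "kwargs": {
  "plan": [
    [50, [0.205, 0.223, 0], 0],
    [50, [0.205, 0.223, 0], 0],
    [50, [0.205, 0.223, 0], 0],
    [50, [0.205, 0.223, 0], 0],
    [50, [0, 0, 0], 0]
  ]
}}

```text
time_s: 34.7
tcp_pos: [0.5563, 0.069, 0.2374]
orientation: [[-0.596, 0.803, -0.004], [0.803, 0.596, 0.001], [0.003, -0.002, -1.0]]
force: [0.7, -0.4, -0.0]
opening: 0.0498
grasp_force: 0.0
```

Emit:
{"fn": "arm_command", "kwargs": {
  "plan": [
    [50, [0, 0, 0], 0],
    [50, [0, 0, 0], 0],
    [50, [0, 0, 0], 0]
  ]
}}

```text
time_s: 35.08
tcp_pos: [0.5573, 0.0624, 0.2394]
orientation: [[-0.588, 0.809, -0.0], [0.809, 0.588, -0.0], [-0.0, -0.001, -1.0]]
force: [-0.2, 0.4, -0.1]
opening: 0.0501
grasp_force: 0.0
```

Run:
```python
from h import *
goal(.5573,.064,.015,36)
f=lambda u,v:w("side",230+u/3.7,120+v/3.7,.004)
print(f(203,441),f(273,408),f(277,468),f(250,442))
```

```text
t 35.08 p [0.5573 0.0624 0.2394] ydeg 36.0 q7 30.0 open 0.0501 F [-0.2  0.4 -0.1] | shift [0.009 0.007 1.496] twist 0.003124596712019694
[0.5921 0.0721] [0.5434 0.0346] [0.5353 0.0965] [0.5573 0.0713]
```

Emit:
{"fn": "arm_command", "kwargs": {
  "plan": [
    [50, [0.009, 0.007, 0.1], 0],
    [50, [0, 0, 0.35], 0],
    [50, [0, 0, 0.35], 0],
    [50, [0, 0, 0.35], 0],
    [50, [0, 0, 0.2], 0]
  ]
}}

```text
time_s: 35.7
tcp_pos: [0.555, 0.065, 0.0333]
orientation: [[-0.59, 0.808, -0.005], [0.808, 0.59, -0.001], [0.002, -0.004, -1.0]]
force: [0.1, -0.5, 0.7]
opening: 0.0499
grasp_force: 0.0
```

Emit:
{"fn": "arm_command", "kwargs": {
  "plan": [
    [50, [0, 0, 0.1], 0],
    [50, [0, 0, 0.045], 0],
    [50, [0, 0, 0], 0],
    [50, [0, 0, 0], 0],
    [50, [0, 0, 0], 0]
  ]
}}

```text
time_s: 36.33
tcp_pos: [0.5584, 0.0657, 0.0164]
orientation: [[-0.59, 0.807, 0.002], [0.807, 0.59, 0.0], [-0.001, 0.002, -1.0]]
force: [0.1, -0.2, -0.1]
opening: 0.0499
grasp_force: 0.0
```

Emit:
{"fn": "arm_command", "kwargs": {
  "plan": [
    [18, [0, 0, 0], 0],
    [18, [0, 0, 0], 0],
    [18, [0, 0, 0], 0],
    [18, [0, 0, 0], 0]
  ],
  "grip_force": 40
}}

```text
time_s: 36.83
tcp_pos: [0.558, 0.0657, 0.016]
orientation: [[-0.59, 0.807, 0.001], [0.807, 0.59, 0.0], [-0.0, 0.001, -1.0]]
force: [-1.4, 0.1, 5.2]
opening: 0.0244
grasp_force: 39.1
```

Run:
```python
from h import *
goal(.506,.3165,.25,36)
```

```text
t 36.83 p [0.558  0.0657 0.016 ] ydeg 36.2 q7 32.0 open 0.0244 F [-1.4  0.1  5.2] | shift [ 1.554  0.708 -1.56 ] twist 0.018038131585230047
```

Emit:
{"fn": "arm_command", "kwargs": {
  "plan": [
    [18, [0, 0, -0.15], 0],
    [18, [0, 0, -0.3], 0],
    [18, [0, 0, -0.3], 0],
    [18, [0, 0, -0.15], 0],
    [18, [0.12, 0.055, 0], 0]
  ]
}}

```text
time_s: 37.45
tcp_pos: [0.5556, 0.0834, 0.1528]
orientation: [[-0.587, 0.809, 0.005], [0.809, 0.587, 0.0], [-0.003, 0.004, -1.0]]
force: [0.5, -0.5, -0.7]
opening: 0.0247
grasp_force: 39.4
```

Emit:
{"fn": "arm_command", "kwargs": {
  "plan": [
    [18, [0.3, 0.137, 0], 0],
    [18, [0.3, 0.137, 0], 0],
    [18, [0.3, 0.137, 0], 0],
    [18, [0.3, 0.137, 0], 0],
    [18, [0.23, 0.105, 0], 0]
  ]
}}

```text
time_s: 38.08
tcp_pos: [0.5049, 0.3184, 0.1501]
orientation: [[-0.592, 0.806, -0.001], [0.806, 0.592, 0.0], [0.001, -0.0, -1.0]]
force: [0.3, 0.2, -0.7]
opening: 0.0246
grasp_force: 39.4
```

Emit:
{"fn": "arm_command", "kwargs": {
  "plan": [
    [18, [0, 0, 0], 0],
    [18, [0, 0, 0], 0],
    [18, [0, 0, 0], 0],
    [18, [0, 0, 0], 0]
  ]
}}

```text
time_s: 38.58
tcp_pos: [0.5067, 0.3146, 0.1503]
orientation: [[-0.588, 0.809, 0.0], [0.809, 0.588, -0.0], [-0.0, -0.0, -1.0]]
force: [-0.5, 1.2, -0.4]
opening: 0.0247
grasp_force: 39.4
```

Run:
```python
from h import *
print(w("top",199.9,190.1,0),w("side",305.5,318,0))
import cv2
robot.get_image("side"); im=robot.get_image("side")["pixels"]
for l in ("jig","short_stub"): print(l,[(np.round(d["pixel"],1).tolist(),round(d["p"],2)) for d in robot.pinpoint("side",l)])
a=im[225:350,240:365]; cv2.imwrite("pics/s8.png",cv2.resize(a,None,fx=4.8,fy=4.8,interpolation=cv2.INTER_CUBIC))
goal(.506,.3165,.022,36)
```

```text
[0.5083 0.3133] [0.5163 0.3147]
jig [([310.5, 317.1], 0.9)]
short_stub [([374.2, 160.0], 0.5), ([308.5, 283.6], 0.47)]
t 38.77 p [0.5064 0.3155 0.1504] ydeg 36.1 q7 4.0 open 0.0245 F [ 0.4 -0.2  0.7] | shift [0.007 0.002 0.856] twist 0.013065190497081013
```

View pics/s8.png

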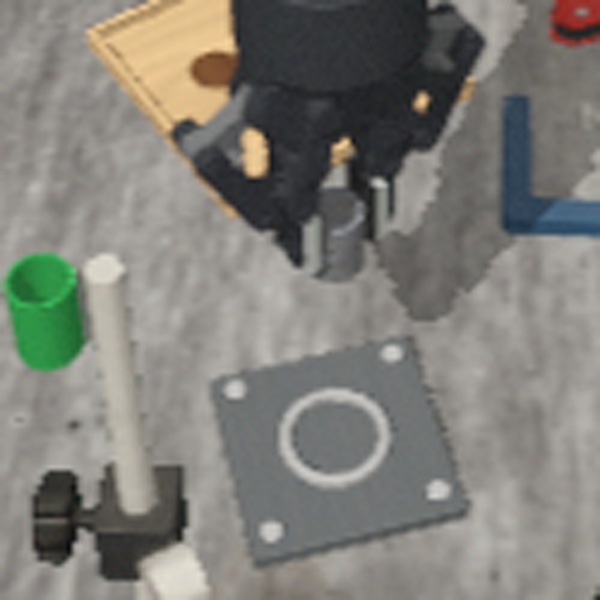

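Emit:
{"fn": "arm_command", "kwargs": {
  "plan": [
    [18, [0.007, 0.002, 0.1], 0],
    [18, [0, 0, 0.25], 0],
    [18, [0, 0, 0.25], 0],
    [18, [0, 0, 0.15], 0],
    [18, [0, 0, 0.05], 0]
  ]
}}

```text
time_s: 39.4
tcp_pos: [0.504, 0.316, 0.0277]
orientation: [[-0.59, 0.807, -0.003], [0.807, 0.59, -0.002], [0.0, -0.004, -1.0]]
force: [-0.6, 0.2, -0.5]
opening: 0.025
grasp_force: 39.4
```

Emit:
{"fn": "arm_command", "kwargs": {
  "plan": [
    [18, [0, 0, 0.03], 0],
    [18, [0, 0, 0.01], 0],
    [18, [0, 0, 0], 0],
    [18, [0, 0, 0], 0],
    [18, [0, 0, 0], 0]
  ]
}}

```text
time_s: 40.02
tcp_pos: [0.506, 0.3171, 0.0248]
orientation: [[-0.59, 0.807, 0.001], [0.807, 0.59, 0.0], [0.0, 0.001, -1.0]]
force: [0.8, 0.1, -0.6]
opening: 0.0246
grasp_force: 39.4
```

Run:
```python
from h import *
goal(.506,.3165,.022,36)
print(w("side",309.6,316,.016),w("side",240+341/4.8,225+274/4.8,.138))
```

```text
t 40.02 p [0.506  0.3171 0.0248] ydeg 36.2 q7 4.0 open 0.0246 F [ 0.8  0.1 -0.6] | shift [-0.003 -0.003  0.018] twist 0.017945176934582113
[0.5063 0.3197] [0.5012 0.3219]
```

Lower 2.7 mm, then release.

Emit:
{"fn": "arm_command", "kwargs": {
  "plan": [
    [18, [0, 0, 0.014], 0],
    [18, [0, 0, 0.005], 0],
    [18, [0, 0, 0], 0],
    [18, [0, 0, 0], 0]
  ]
}}

```text
time_s: 40.52
tcp_pos: [0.5059, 0.3171, 0.022]
orientation: [[-0.59, 0.807, 0.0], [0.807, 0.59, 0.0], [0.0, 0.0, -1.0]]
force: [-0.5, -0.8, 6.1]
opening: 0.0247
grasp_force: 40.0
```

Emit:
{"fn": "arm_command", "kwargs": {
  "plan": [
    [38, [0, 0, 0], 0],
    [38, [0, 0, 0], 0],
    [38, [0, 0, 0], 0]
  ]
}}

```text
time_s: 40.9
tcp_pos: [0.5057, 0.3168, 0.0212]
orientation: [[-0.59, 0.807, -0.0], [0.807, 0.59, -0.0], [0.0, -0.0, -1.0]]
force: [0.2, 0.2, 0.5]
opening: 0.0381
grasp_force: 0.0
```

Emit:
{"fn": "arm_command", "kwargs": {
  "plan": [
    [38, [0, 0, -0.1], 0],
    [38, [0, 0, -0.35], 0],
    [38, [0, 0, -0.35], 0],
    [38, [0, 0, -0.35], 0],
    [46, [0, 0, -0.35], 0]
  ]
}}

```text
time_s: 41.52
tcp_pos: [0.5057, 0.3168, 0.2495]
orientation: [[-0.59, 0.808, 0.001], [0.808, 0.59, 0.001], [0.0, 0.001, -1.0]]
force: [0.0, -0.6, -0.4]
opening: 0.0462
grasp_force: 0.0
```

Emit:
{"fn": "arm_command", "kwargs": {
  "plan": [
    [36, [-0.1, -0.1, 0], 0],
    [36, [-0.25, -0.25, 0], 0],
    [36, [-0.25, -0.25, 0], 0],
    [36, [0, 0, 0], 0]
  ]
}}

```text
time_s: 42.02
tcp_pos: [0.4856, 0.1853, 0.2465]
orientation: [[-0.584, 0.812, -0.001], [0.812, 0.584, -0.002], [-0.001, -0.002, -1.0]]
force: [-0.2, -0.3, -0.0]
opening: 0.036
grasp_force: 0.0
```

Run:
```python
from h import *
import cv2
t=robot.get_image("top")["pixels"]; s=robot.get_image("side")["pixels"]
A=cv2.resize(t[160:220,170:230],(400,400),interpolation=cv2.INTER_CUBIC); B=cv2.resize(s[280:350,275:345],(400,400),interpolation=cv2.INTER_CUBIC)
cv2.imwrite("pics/p9.png",np.hstack([A,B]))
goal(.482,-.3145,.25,36)
```

```text
t 42.12 p [0.4859 0.1904 0.2467] ydeg 36.1 q7 14.0 open 0.036 F [-0.2 -0.5  0.5] | shift [-2.706 -2.003 -0.024] twist 0.006536076717104274
```

View pics/p9.png

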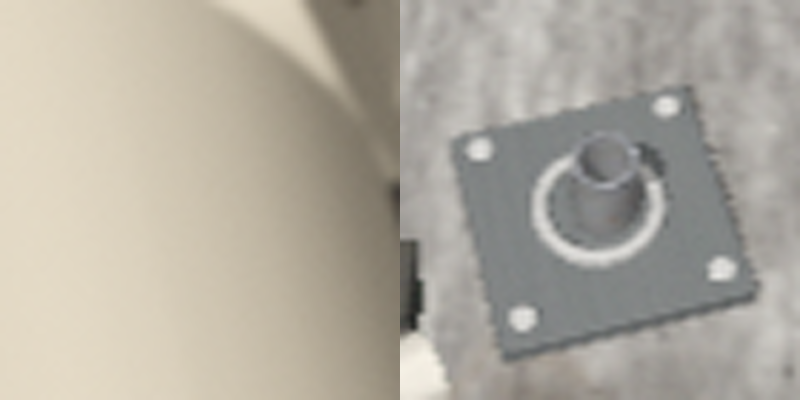

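Emit:
{"fn": "arm_command", "kwargs": {
  "plan": [
    [36, [-0.12, -0.09, 0], 0],
    [36, [-0.246, -0.182, 0], 0],
    [36, [-0.246, -0.182, 0], 0],
    [36, [-0.246, -0.182, 0], 0],
    [36, [-0.246, -0.182, 0], 0]
  ]
}}

```text
time_s: 42.75
tcp_pos: [0.4851, -0.0148, 0.2464]
orientation: [[-0.592, 0.806, 0.0], [0.806, 0.592, 0.0], [0.0, 0.0, -1.0]]
force: [1.7, 0.6, 0.4]
opening: 0.0361
grasp_force: 0.0
```

Emit:
{"fn": "arm_command", "kwargs": {
  "plan": [
    [36, [-0.246, -0.182, 0], 0],
    [36, [-0.246, -0.182, 0], 0],
    [36, [-0.246, -0.182, 0], 0],
    [36, [-0.246, -0.182, 0], 0],
    [36, [-0.246, -0.182, 0], 0]
  ]
}}

```text
time_s: 43.38
tcp_pos: [0.4845, -0.2444, 0.2463]
orientation: [[-0.592, 0.806, 0.0], [0.806, 0.592, 0.0], [0.0, 0.0, -1.0]]
force: [0.4, -0.3, 0.6]
opening: 0.0361
grasp_force: 0.0
```

Emit:
{"fn": "arm_command", "kwargs": {
  "plan": [
    [36, [-0.246, -0.182, 0], 0],
    [36, [-0.126, -0.093, 0], 0],
    [36, [0, 0, 0], 0],
    [36, [0, 0, 0], 0],
    [36, [0, 0, 0], 0]
  ]
}}

```text
time_s: 44.0
tcp_pos: [0.4839, -0.3118, 0.2463]
orientation: [[-0.592, 0.806, -0.0], [0.806, 0.592, 0.001], [0.001, 0.001, -1.0]]
force: [-0.6, 0.0, 0.4]
opening: 0.036
grasp_force: 0.0
```

Run:
```python
from h import *
goal(.482,-.3145,.0145,36.1)
```

```text
t 44.0 p [ 0.4839 -0.3118  0.2463] ydeg 36.3 q7 75.0 open 0.036 F [-0.6  0.   0.4] | shift [-0.008 -0.022  1.545] twist 0.025541375002366903
```

Emit:
{"fn": "arm_command", "kwargs": {
  "plan": [
    [36, [-0.003, -0.015, 0.1], 0],
    [36, [0, 0, 0.35], 0],
    [36, [0, 0, 0.35], 0],
    [36, [0, 0, 0.35], 0],
    [36, [0, 0, 0.25], 0]
  ]
}}

```text
time_s: 44.62
tcp_pos: [0.48, -0.314, 0.0332]
orientation: [[-0.59, 0.807, -0.003], [0.807, 0.59, 0.002], [0.003, -0.001, -1.0]]
force: [0.8, 0.3, -0.5]
opening: 0.0358
grasp_force: 0.0
```

Emit:
{"fn": "arm_command", "kwargs": {
  "plan": [
    [36, [0, 0, 0.1], 0],
    [36, [0, 0, 0.045], 0],
    [36, [0, 0, 0], 0],
    [36, [0, 0, 0], 0],
    [36, [0, 0, 0], 0]
  ]
}}

```text
time_s: 45.25
tcp_pos: [0.4823, -0.3159, 0.0158]
orientation: [[-0.59, 0.807, 0.002], [0.807, 0.59, -0.001], [-0.002, 0.001, -1.0]]
force: [-0.6, -0.1, -0.1]
opening: 0.0359
grasp_force: 0.0
```

Emit:
{"fn": "arm_command", "kwargs": {
  "plan": [
    [12, [0, 0, 0], 0],
    [12, [0, 0, 0], 0],
    [12, [0, 0, 0], 0],
    [12, [0, 0, 0], 0]
  ]
}}

```text
time_s: 45.75
tcp_pos: [0.4821, -0.3158, 0.0157]
orientation: [[-0.59, 0.807, 0.001], [0.807, 0.59, -0.0], [-0.001, 0.001, -1.0]]
force: [-1.4, 0.6, 5.3]
opening: 0.0215
grasp_force: 38.9
```

Run:
```python
from h import *
goal(.535,.0956,.0144,36.1)
```

```text
t 45.75 p [ 0.4821 -0.3158  0.0157] ydeg 36.2 q7 83.0 open 0.0215 F [-1.4  0.6  5.3] | shift [2.006 1.903 0.008] twist 0.006094951154067693
```

Emit:
{"fn": "arm_command", "kwargs": {
  "plan": [
    [12, [0, 0, -0.15], 0],
    [12, [0, 0, -0.35], 0],
    [12, [0, 0, -0.35], 0],
    [12, [0, 0, -0.35], 0],
    [12, [0, 0, -0.3], 0]
  ]
}}

```text
time_s: 46.38
tcp_pos: [0.4816, -0.3156, 0.2421]
orientation: [[-0.59, 0.808, 0.002], [0.808, 0.59, -0.001], [-0.001, 0.001, -1.0]]
force: [1.2, -0.5, -0.5]
opening: 0.0211
grasp_force: 39.2
```

Emit:
{"fn": "arm_command", "kwargs": {
  "plan": [
    [12, [0.12, 0.113, 0], 0],
    [12, [0.223, 0.211, 0], 0],
    [12, [0.223, 0.211, 0], 0],
    [12, [0.223, 0.211, 0], 0],
    [12, [0.223, 0.211, 0], 0]
  ]
}}

```text
time_s: 47.0
tcp_pos: [0.5078, -0.1068, 0.24]
orientation: [[-0.59, 0.808, 0.001], [0.808, 0.59, 0.0], [-0.0, 0.001, -1.0]]
force: [0.2, 0.3, 0.1]
opening: 0.0215
grasp_force: 39.2
```

Emit:
{"fn": "arm_command", "kwargs": {
  "plan": [
    [12, [0.223, 0.211, 0], 0],
    [12, [0.223, 0.211, 0], 0],
    [12, [0.223, 0.211, 0], 0],
    [12, [0.223, 0.211, 0], 0],
    [12, [0.102, 0.1, 0], 0]
  ]
}}

```text
time_s: 47.62
tcp_pos: [0.534, 0.0992, 0.2398]
orientation: [[-0.593, 0.805, 0.0], [0.805, 0.593, 0.001], [0.001, 0.001, -1.0]]
force: [-0.1, -0.9, -1.3]
opening: 0.0214
grasp_force: 39.2
```

Emit:
{"fn": "arm_command", "kwargs": {
  "plan": [
    [12, [0, 0, 0], 0],
    [12, [0, 0, 0], 0],
    [12, [0, 0, 0], 0],
    [12, [0, 0, 0], 0]
  ]
}}

```text
time_s: 48.12
tcp_pos: [0.5342, 0.0944, 0.2398]
orientation: [[-0.588, 0.809, 0.0], [0.809, 0.588, -0.0], [-0.0, -0.0, -1.0]]
force: [-0.7, -0.2, -0.7]
opening: 0.0211
grasp_force: 39.2
```

Run:
```python
from h import *
goal(.535,.0956,.0157,36.1)
```

```text
t 48.12 p [0.5342 0.0944 0.2398] ydeg 36.0 q7 27.0 open 0.0211 F [-0.7 -0.2 -0.7] | shift [0.003 0.009 1.494] twist -0.006542876432748783
```

Emit:
{"fn": "arm_command", "kwargs": {
  "plan": [
    [12, [0, 0.005, 0.1], 0],
    [12, [0, 0, 0.35], 0],
    [12, [0, 0, 0.35], 0],
    [12, [0, 0, 0.35], 0],
    [12, [0, 0, 0.2], 0]
  ]
}}

```text
time_s: 48.75
tcp_pos: [0.5323, 0.0954, 0.0335]
orientation: [[-0.59, 0.808, -0.005], [0.808, 0.59, -0.001], [0.002, -0.004, -1.0]]
force: [0.6, 0.5, -0.9]
opening: 0.021
grasp_force: 39.2
```

Emit:
{"fn": "arm_command", "kwargs": {
  "plan": [
    [12, [0, 0, 0.08], 0],
    [12, [0, 0, 0.04], 0],
    [12, [0, 0, 0.015], 0],
    [12, [0, 0, 0], 0],
    [12, [0, 0, 0], 0]
  ]
}}

```text
time_s: 49.38
tcp_pos: [0.5356, 0.0964, 0.0179]
orientation: [[-0.59, 0.807, 0.002], [0.807, 0.59, 0.001], [-0.001, 0.002, -1.0]]
force: [-0.4, -0.5, -0.3]
opening: 0.0212
grasp_force: 39.2
```

Emit:
{"fn": "arm_command", "kwargs": {
  "plan": [
    [12, [0, 0, 0.01], 0],
    [12, [0, 0, 0], 0],
    [12, [0, 0, 0], 0]
  ]
}}

```text
time_s: 49.75
tcp_pos: [0.5351, 0.0963, 0.0157]
orientation: [[-0.59, 0.807, 0.001], [0.807, 0.59, 0.0], [-0.0, 0.001, -1.0]]
force: [0.4, 0.2, 2.4]
opening: 0.0215
grasp_force: 39.4
```

Emit:
{"fn": "arm_command", "kwargs": {
  "plan": [
    [12, [0, 0, 0.005], 0],
    [33, [0, 0, 0], 0],
    [33, [0, 0, 0], 0],
    [33, [0, 0, 0], 0]
  ]
}}

```text
time_s: 50.25
tcp_pos: [0.5346, 0.096, 0.0144]
orientation: [[-0.59, 0.807, -0.0], [0.807, 0.59, -0.0], [0.0, -0.0, -1.0]]
force: [0.2, -0.1, -0.5]
opening: 0.033
grasp_force: 0.0
```

Emit:
{"fn": "arm_command", "kwargs": {
  "plan": [
    [33, [0, 0, -0.1], 0],
    [33, [0, 0, -0.35], 0],
    [33, [0, 0, -0.35], 0],
    [33, [0, 0, -0.35], 0],
    [36, [0, 0, -0.4], 0]
  ]
}}

```text
time_s: 50.88
tcp_pos: [0.5342, 0.0959, 0.2497]
orientation: [[-0.59, 0.808, -0.0], [0.808, 0.59, 0.0], [0.0, 0.0, -1.0]]
force: [-0.1, 1.2, -0.4]
opening: 0.0362
grasp_force: 0.0
```

Emit:
{"fn": "arm_command", "kwargs": {
  "plan": [
    [36, [0, 0, 0], 1],
    [36, [0, 0, 0], 1],
    [36, [0, 0, 0], 1],
    [36, [0, 0, 0], 1],
    [36, [0, 0, 0], 1]
  ]
}}

```text
time_s: 51.5
tcp_pos: [0.5347, 0.096, 0.2482]
orientation: [[0.124, 0.992, 0.001], [0.992, -0.124, 0.001], [0.001, 0.001, -1.0]]
force: [-0.5, -0.2, -0.1]
opening: 0.0357
grasp_force: 0.0
```

Emit:
{"fn": "arm_command", "kwargs": {
  "plan": [
    [36, [0, 0, 0], 1],
    [36, [0, 0, 0], 0.3],
    [36, [0, 0, 0], 0],
    [36, [0, 0, 0], 0]
  ]
}}

```text
time_s: 52.0
tcp_pos: [0.5348, 0.0962, 0.2477]
orientation: [[0.308, 0.951, 0.0], [0.951, -0.308, 0.0], [0.0, 0.0, -1.0]]
force: [0.5, -0.4, -0.0]
opening: 0.036
grasp_force: 0.0
```

Run:
```python
from h import *
goal(.4668,-.3715,.25,-18)
```

```text
t 52.0 p [0.5348 0.0962 0.2477] ydeg -17.9 q7 -24.0 open 0.036 F [ 0.5 -0.4 -0. ] | shift [-3.106  0.529 -0.017] twist 0.007751074204824274
```

Emit:
{"fn": "arm_command", "kwargs": {
  "plan": [
    [36, [-0.2, 0.034, 0], 0],
    [36, [-0.31, 0.053, 0], 0],
    [36, [-0.31, 0.053, 0], 0],
    [36, [-0.31, 0.053, 0], 0],
    [36, [-0.31, 0.053, 0], 0]
  ]
}}

```text
time_s: 52.62
tcp_pos: [0.5029, -0.1222, 0.2476]
orientation: [[0.308, 0.951, 0.001], [0.951, -0.308, 0.0], [0.0, 0.001, -1.0]]
force: [-0.1, -0.3, -1.0]
opening: 0.0361
grasp_force: 0.0
```

Emit:
{"fn": "arm_command", "kwargs": {
  "plan": [
    [36, [-0.31, 0.053, 0], 0],
    [36, [-0.31, 0.053, 0], 0],
    [36, [-0.31, 0.053, 0], 0],
    [36, [-0.31, 0.053, 0], 0],
    [36, [-0.31, 0.053, 0], 0]
  ]
}}

```text
time_s: 53.25
tcp_pos: [0.469, -0.3555, 0.2474]
orientation: [[0.308, 0.951, 0.0], [0.951, -0.308, 0.0], [0.0, 0.0, -1.0]]
force: [1.2, -0.6, 0.4]
opening: 0.036
grasp_force: 0.0
```

Emit:
{"fn": "arm_command", "kwargs": {
  "plan": [
    [36, [-0.116, 0.018, 0], 0],
    [36, [0, 0, 0], 0],
    [36, [0, 0, 0], 0],
    [36, [0, 0, 0], 0]
  ]
}}

```text
time_s: 53.75
tcp_pos: [0.4674, -0.3695, 0.2471]
orientation: [[0.306, 0.952, 0.0], [0.952, -0.306, 0.001], [0.001, -0.0, -1.0]]
force: [0.5, 0.2, -0.0]
opening: 0.0359
grasp_force: 0.0
```

Run:
```python
from h import *
goal(.4668,-.3715,.0215,-18)
```

```text
t 53.75 p [ 0.4674 -0.3695  0.2471] ydeg -17.8 q7 31.0 open 0.0359 F [ 0.5  0.2 -0. ] | shift [-1.600e-02  1.000e-03  1.504e+00] twist 0.021062490301093258
```

Emit:
{"fn": "arm_command", "kwargs": {
  "plan": [
    [36, [-0.003, 0, 0.1], 0],
    [36, [0, 0, 0.35], 0],
    [36, [0, 0, 0.35], 0],
    [36, [0, 0, 0.35], 0],
    [36, [0, 0, 0.25], 0]
  ]
}}

```text
time_s: 54.38
tcp_pos: [0.465, -0.3701, 0.0337]
orientation: [[0.308, 0.951, -0.003], [0.951, -0.308, 0.002], [0.001, -0.003, -1.0]]
force: [1.1, 0.3, -0.0]
opening: 0.036
grasp_force: 0.0
```

Emit:
{"fn": "arm_command", "kwargs": {
  "plan": [
    [36, [0, 0, 0.07], 0],
    [36, [0, 0, 0.025], 0],
    [36, [0, 0, 0], 0],
    [36, [0, 0, 0], 0],
    [36, [0, 0, 0], 0]
  ]
}}

```text
time_s: 55.0
tcp_pos: [0.467, -0.3723, 0.024]
orientation: [[0.309, 0.951, 0.002], [0.951, -0.309, -0.001], [-0.0, 0.002, -1.0]]
force: [-0.5, -0.4, 0.1]
opening: 0.0362
grasp_force: 0.0
```

Emit:
{"fn": "arm_command", "kwargs": {
  "plan": [
    [8, [0, 0, 0], 0],
    [8, [0, 0, 0], 0],
    [8, [0, 0, 0], 0],
    [8, [0, 0, 0], 0]
  ],
  "grip_force": 60
}}

```text
time_s: 55.5
tcp_pos: [0.4667, -0.3721, 0.0236]
orientation: [[0.309, 0.951, 0.001], [0.951, -0.309, -0.0], [0.0, 0.001, -1.0]]
force: [-0.6, 1.6, 6.0]
opening: 0.0148
grasp_force: 58.5
```

Run:
```python
from h import *
goal(.544,.033,.25,-18)
```

```text
t 55.5 p [ 0.4667 -0.3721  0.0236] ydeg -18.0 q7 40.0 open 0.0148 F [-0.6  1.6  6. ] | shift [ 2.728 -0.343 -1.509] twist 0.0011904777231690217
```

Emit:
{"fn": "arm_command", "kwargs": {
  "plan": [
    [8, [0, 0, -0.15], 0],
    [8, [0, 0, -0.35], 0],
    [8, [0, 0, -0.35], 0],
    [8, [0, 0, -0.35], 0],
    [8, [0, 0, -0.3], 0]
  ]
}}

```text
time_s: 56.12
tcp_pos: [0.466, -0.3722, 0.2511]
orientation: [[0.31, 0.951, 0.001], [0.951, -0.31, -0.001], [-0.0, 0.002, -1.0]]
force: [0.2, -0.2, -1.5]
opening: 0.0146
grasp_force: 58.6
```

Emit:
{"fn": "arm_command", "kwargs": {
  "plan": [
    [8, [0.2, -0.025, 0], 0],
    [8, [0.3, -0.038, 0], 0],
    [8, [0.3, -0.038, 0], 0],
    [8, [0.3, -0.038, 0], 0],
    [8, [0.3, -0.038, 0], 0]
  ]
}}

```text
time_s: 56.75
tcp_pos: [0.5055, -0.1628, 0.2489]
orientation: [[0.31, 0.951, 0.001], [0.951, -0.31, 0.0], [0.0, 0.001, -1.0]]
force: [-0.2, 0.3, -1.4]
opening: 0.0147
grasp_force: 58.8
```

Emit:
{"fn": "arm_command", "kwargs": {
  "plan": [
    [8, [0.3, -0.038, 0], 0],
    [8, [0.3, -0.038, 0], 0],
    [8, [0.3, -0.038, 0], 0],
    [8, [0.3, -0.038, 0], 0],
    [8, [0.128, -0.014, 0], 0]
  ]
}}

```text
time_s: 57.38
tcp_pos: [0.5436, 0.0363, 0.2486]
orientation: [[0.305, 0.952, 0.0], [0.952, -0.305, 0.001], [0.001, -0.0, -1.0]]
force: [-0.5, -0.2, -1.4]
opening: 0.0149
grasp_force: 58.7
```

Emit:
{"fn": "arm_command", "kwargs": {
  "plan": [
    [8, [0, 0, 0], 0],
    [8, [0, 0, 0], 0],
    [8, [0, 0, 0], 0],
    [8, [0, 0, 0], 0]
  ]
}}

```text
time_s: 57.88
tcp_pos: [0.5436, 0.0318, 0.248]
orientation: [[0.311, 0.95, -0.0], [0.95, -0.311, -0.0], [-0.0, 0.0, -1.0]]
force: [0.2, 0.7, -1.6]
opening: 0.0149
grasp_force: 58.7
```

Run:
```python
from h import *
goal(.5445,.0325,.0236,-18)
```

```text
t 57.88 p [0.5436 0.0318 0.248 ] ydeg -18.1 q7 -16.0 open 0.0149 F [ 0.2  0.7 -1.6] | shift [0.007 0.004 1.496] twist -0.013317169282443366
```

Emit:
{"fn": "arm_command", "kwargs": {
  "plan": [
    [8, [0, 0, 0.1], 0],
    [8, [0, 0, 0.35], 0],
    [8, [0, 0, 0.35], 0],
    [8, [0, 0, 0.35], 0],
    [8, [0, 0, 0.2], 0]
  ]
}}

```text
time_s: 58.5
tcp_pos: [0.5411, 0.0327, 0.0417]
orientation: [[0.309, 0.951, -0.005], [0.951, -0.309, -0.001], [-0.002, -0.004, -1.0]]
force: [1.0, -0.3, -1.3]
opening: 0.0149
grasp_force: 58.7
```

Emit:
{"fn": "arm_command", "kwargs": {
  "plan": [
    [8, [0, 0, 0.08], 0],
    [8, [0, 0, 0.04], 0],
    [8, [0, 0, 0.01], 0],
    [8, [0, 0, 0], 0],
    [8, [0, 0, 0], 0]
  ]
}}

```text
time_s: 59.12
tcp_pos: [0.5445, 0.0333, 0.0269]
orientation: [[0.309, 0.951, 0.002], [0.951, -0.309, 0.0], [0.001, 0.001, -1.0]]
force: [-0.9, -0.1, -2.0]
opening: 0.0147
grasp_force: 58.7
```

Emit:
{"fn": "arm_command", "kwargs": {
  "plan": [
    [8, [0, 0, 0.013], 0],
    [8, [0, 0, 0], 0],
    [8, [0, 0, 0], 0],
    [8, [0, 0, 0], 0]
  ]
}}

```text
time_s: 59.62
tcp_pos: [0.5437, 0.0332, 0.024]
orientation: [[0.309, 0.951, -0.0], [0.951, -0.309, 0.0], [0.0, -0.0, -1.0]]
force: [0.3, -0.1, -1.3]
opening: 0.0145
grasp_force: 58.7
```

Emit:
{"fn": "arm_command", "kwargs": {
  "plan": [
    [8, [0, 0, 0.006], 0],
    [8, [0, 0, 0], 0],
    [30, [0, 0, 0], 0],
    [30, [0, 0, 0], 0],
    [30, [0, 0, 0], 0]
  ]
}}

```text
time_s: 60.25
tcp_pos: [0.5438, 0.0331, 0.023]
orientation: [[0.309, 0.951, 0.0], [0.951, -0.309, -0.0], [-0.0, 0.0, -1.0]]
force: [-0.1, 0.1, -0.1]
opening: 0.0296
grasp_force: 0.0
```

Emit:
{"fn": "arm_command", "kwargs": {
  "plan": [
    [30, [0, 0, -0.1], 0],
    [30, [0, 0, -0.35], 0],
    [30, [0, 0, -0.35], 0],
    [30, [0, 0, -0.35], 0],
    [50, [0, 0, -0.35], 0]
  ]
}}

```text
time_s: 60.88
tcp_pos: [0.5435, 0.033, 0.251]
orientation: [[0.309, 0.951, 0.001], [0.951, -0.309, 0.0], [0.001, 0.001, -1.0]]
force: [1.2, 0.8, -0.3]
opening: 0.0472
grasp_force: 0.0
```

Emit:
{"fn": "arm_command", "kwargs": {
  "plan": [
    [50, [0, 0, 0], 1],
    [50, [0, 0, 0], 1],
    [50, [0, 0, 0], 1],
    [50, [0, 0, 0], 1],
    [50, [0, 0, 0], 1]
  ]
}}

```text
time_s: 61.5
tcp_pos: [0.5436, 0.033, 0.2491]
orientation: [[0.877, 0.481, 0.001], [0.481, -0.877, 0.001], [0.001, -0.0, -1.0]]
force: [0.2, 0.5, -0.9]
opening: 0.0499
grasp_force: 0.0
```

Emit:
{"fn": "arm_command", "kwargs": {
  "plan": [
    [50, [0, 0, 0], 1],
    [50, [0, 0, 0], 0.84],
    [50, [0, 0, 0], 0],
    [50, [0, 0, 0], 0]
  ]
}}

```text
time_s: 62.0
tcp_pos: [0.5437, 0.0332, 0.2486]
orientation: [[0.973, 0.231, 0.0], [0.231, -0.973, 0.0], [0.0, -0.0, -1.0]]
force: [-0.0, -0.1, -0.3]
opening: 0.05
grasp_force: 0.0
```

Run:
```python
from h import *
goal(.5165,-.4115,.25,-76.8)
```

```text
t 62.0 p [0.5437 0.0332 0.2486] ydeg -76.6 q7 -71.0 open 0.05 F [-0.  -0.1 -0.3] | shift [-0.861  2.842 -0.011] twist 0.018997801427498993
```

Emit:
{"fn": "arm_command", "kwargs": {
  "plan": [
    [50, [-0.05, 0.16, 0], 0],
    [50, [-0.09, 0.298, 0], 0],
    [50, [-0.09, 0.298, 0], 0],
    [50, [-0.09, 0.298, 0], 0],
    [50, [-0.09, 0.298, 0], 0]
  ]
}}

```text
time_s: 62.62
tcp_pos: [0.5301, -0.1797, 0.2484]
orientation: [[0.973, 0.231, 0.0], [0.231, -0.973, 0.0], [0.001, -0.0, -1.0]]
force: [0.2, 0.1, 0.6]
opening: 0.05
grasp_force: 0.0
```

Emit:
{"fn": "arm_command", "kwargs": {
  "plan": [
    [50, [-0.09, 0.298, 0], 0],
    [50, [-0.09, 0.298, 0], 0],
    [50, [-0.09, 0.298, 0], 0],
    [50, [-0.09, 0.298, 0], 0],
    [50, [-0.09, 0.298, 0], 0]
  ]
}}

```text
time_s: 63.25
tcp_pos: [0.5156, -0.4127, 0.2482]
orientation: [[0.973, 0.231, 0.0], [0.231, -0.973, 0.0], [0.0, -0.0, -1.0]]
force: [0.3, -0.5, -0.2]
opening: 0.0496
grasp_force: 0.0
```

Emit:
{"fn": "arm_command", "kwargs": {
  "plan": [
    [50, [0, 0, 0], 0],
    [50, [0, 0, 0], 0],
    [50, [0, 0, 0], 0],
    [50, [0, 0, 0], 0]
  ]
}}

```text
time_s: 63.75
tcp_pos: [0.5165, -0.4098, 0.2481]
orientation: [[0.973, 0.231, 0.0], [0.231, -0.973, 0.001], [0.001, -0.001, -1.0]]
force: [0.2, 0.9, -0.3]
opening: 0.0503
grasp_force: 0.0
```

Run:
```python
from h import *
goal(.5165,-.4115,.0195,-76.8)
```

```text
t 63.75 p [ 0.5165 -0.4098  0.2481] ydeg -76.6 q7 -23.0 open 0.0503 F [ 0.2  0.9 -0.3] | shift [-0.003  0.012  1.524] twist 0.019444243809515652
```

Emit:
{"fn": "arm_command", "kwargs": {
  "plan": [
    [48, [0, 0, 0.1], 0],
    [48, [0, 0, 0.35], 0],
    [48, [0, 0, 0.35], 0],
    [48, [0, 0, 0.35], 0],
    [48, [0, 0, 0.25], 0]
  ]
}}

```text
time_s: 64.38
tcp_pos: [0.5144, -0.4095, 0.0344]
orientation: [[0.973, 0.229, -0.003], [0.229, -0.973, 0.002], [-0.002, -0.003, -1.0]]
force: [0.1, -0.8, 0.8]
opening: 0.048
grasp_force: 0.0
```

Emit:
{"fn": "arm_command", "kwargs": {
  "plan": [
    [48, [0, 0, 0.09], 0],
    [48, [0, 0, 0.03], 0],
    [48, [0, 0, 0], 0],
    [48, [0, 0, 0], 0],
    [48, [0, 0, 0], 0]
  ]
}}

```text
time_s: 65.0
tcp_pos: [0.5164, -0.4118, 0.0213]
orientation: [[0.973, 0.229, 0.002], [0.229, -0.973, -0.001], [0.001, 0.001, -1.0]]
force: [-0.5, -0.4, -0.0]
opening: 0.0481
grasp_force: 0.0
```

Emit:
{"fn": "arm_command", "kwargs": {
  "plan": [
    [28, [0, 0, 0], 0],
    [28, [0, 0, 0], 0],
    [28, [0, 0, 0], 0],
    [28, [0, 0, 0], 0]
  ],
  "grip_force": 40
}}

```text
time_s: 65.5
tcp_pos: [0.5162, -0.4117, 0.021]
orientation: [[0.973, 0.229, 0.001], [0.229, -0.973, -0.0], [0.001, 0.001, -1.0]]
force: [-0.9, 1.0, 6.5]
opening: 0.0328
grasp_force: 39.9
```

Run:
```python
from h import *
goal(.5915,.0643,.25,-90)
```

```text
t 65.5 p [ 0.5162 -0.4117  0.021 ] ydeg -76.8 q7 -15.0 open 0.0328 F [-0.9  1.   6.5] | shift [ 1.216 -2.973 -1.527] twist 1.539291234121965
```

Emit:
{"fn": "arm_command", "kwargs": {
  "plan": [
    [28, [0, 0, -0.15], 0],
    [28, [0, 0, -0.35], 0],
    [28, [0, 0, -0.35], 0],
    [28, [0, 0, -0.35], 0],
    [28, [0, 0, -0.32], 0]
  ]
}}

```text
time_s: 66.12
tcp_pos: [0.5153, -0.4115, 0.2512]
orientation: [[0.974, 0.228, 0.001], [0.228, -0.974, -0.001], [0.001, 0.001, -1.0]]
force: [0.4, 0.6, -1.6]
opening: 0.0329
grasp_force: 40.0
```

Emit:
{"fn": "arm_command", "kwargs": {
  "plan": [
    [28, [0.066, -0.163, 0], 0],
    [28, [0.115, -0.281, 0], 0],
    [28, [0.115, -0.281, 0], 0],
    [28, [0.115, -0.281, 0], 0],
    [28, [0.115, -0.281, 0], 0]
  ]
}}

```text
time_s: 66.75
tcp_pos: [0.548, -0.2041, 0.249]
orientation: [[0.974, 0.228, 0.001], [0.228, -0.974, 0.0], [0.001, -0.0, -1.0]]
force: [-0.3, -0.1, -1.3]
opening: 0.0331
grasp_force: 40.1
```

Emit:
{"fn": "arm_command", "kwargs": {
  "plan": [
    [28, [0.115, -0.281, 0], 0],
    [28, [0.115, -0.281, 0], 0],
    [28, [0.115, -0.281, 0], 0],
    [28, [0.115, -0.281, 0], 0],
    [28, [0.115, -0.281, 0], 0]
  ]
}}

```text
time_s: 67.38
tcp_pos: [0.5839, 0.0206, 0.2491]
orientation: [[0.974, 0.228, 0.001], [0.228, -0.974, 0.0], [0.001, -0.0, -1.0]]
force: [-0.2, -0.0, -1.2]
opening: 0.0328
grasp_force: 40.1
```

Emit:
{"fn": "arm_command", "kwargs": {
  "plan": [
    [28, [0.115, -0.281, 0], 0],
    [28, [0, 0, 0], 0.77],
    [28, [0, 0, 0], 0.77],
    [28, [0, 0, 0], 0],
    [28, [0, 0, 0], 0]
  ]
}}

```text
time_s: 68.0
tcp_pos: [0.5911, 0.0643, 0.2485]
orientation: [[1.0, 0.001, 0.0], [0.001, -1.0, 0.0], [0.0, -0.0, -1.0]]
force: [-0.4, -1.9, -1.5]
opening: 0.0331
grasp_force: 40.2
```

Emit:
{"fn": "arm_command", "kwargs": {
  "plan": [
    [28, [0, 0, 0], 0],
    [28, [0, 0, 0], 0],
    [28, [0, 0, 0], 0]
  ]
}}

```text
time_s: 68.38
tcp_pos: [0.5912, 0.0643, 0.2481]
orientation: [[1.0, -0.0, -0.0], [-0.0, -1.0, 0.0], [-0.0, -0.0, -1.0]]
force: [0.6, -0.4, -1.1]
opening: 0.0328
grasp_force: 40.2
```

Run:
```python
from h import *
goal(.5915,.0643,.0215,-90)
```

```text
t 68.38 p [0.5912 0.0643 0.2481] ydeg -90.0 q7 -83.0 open 0.0328 F [ 0.6 -0.4 -1.1] | shift [0.002 0.    1.511] twist -0.0009503281190001945
```

Emit:
{"fn": "arm_command", "kwargs": {
  "plan": [
    [28, [0, 0, 0.1], 0],
    [28, [0, 0, 0.35], 0],
    [28, [0, 0, 0.35], 0],
    [28, [0, 0, 0.35], 0],
    [28, [0, 0, 0.2], 0]
  ]
}}

```text
time_s: 69.0
tcp_pos: [0.5886, 0.0643, 0.0415]
orientation: [[1.0, -0.0, -0.005], [-0.0, -1.0, -0.001], [-0.005, 0.001, -1.0]]
force: [0.9, -0.1, -0.8]
opening: 0.0331
grasp_force: 40.1
```

Emit:
{"fn": "arm_command", "kwargs": {
  "plan": [
    [28, [0, 0, 0.09], 0],
    [28, [0, 0, 0.05], 0],
    [28, [0, 0, 0.01], 0],
    [28, [0, 0, 0], 0],
    [28, [0, 0, 0], 0]
  ]
}}

```text
time_s: 69.62
tcp_pos: [0.5919, 0.0647, 0.0241]
orientation: [[1.0, -0.0, 0.002], [-0.0, -1.0, 0.001], [0.002, -0.001, -1.0]]
force: [-0.2, 0.8, -1.6]
opening: 0.0336
grasp_force: 40.1
```

Emit:
{"fn": "arm_command", "kwargs": {
  "plan": [
    [28, [0, 0, 0.008], 0],
    [28, [0, 0, 0], 0],
    [28, [0, 0, 0], 0],
    [28, [0, 0, 0], 0]
  ]
}}

```text
time_s: 70.12
tcp_pos: [0.5912, 0.0645, 0.0219]
orientation: [[1.0, -0.0, -0.0], [-0.0, -1.0, 0.0], [-0.0, -0.0, -1.0]]
force: [0.4, -0.3, -0.9]
opening: 0.0332
grasp_force: 40.1
```

Emit:
{"fn": "arm_command", "kwargs": {
  "plan": [
    [28, [0, 0, 0.006], 0],
    [28, [0, 0, 0], 0],
    [46, [0, 0, 0], 0],
    [46, [0, 0, 0], 0],
    [46, [0, 0, 0], 0]
  ]
}}

```text
time_s: 70.75
tcp_pos: [0.5913, 0.0645, 0.021]
orientation: [[1.0, -0.0, 0.0], [-0.0, -1.0, 0.0], [0.0, -0.0, -1.0]]
force: [-0.0, 1.0, 0.1]
opening: 0.0458
grasp_force: 0.0
```

Emit:
{"fn": "arm_command", "kwargs": {
  "plan": [
    [46, [0, 0, -0.1], 0],
    [46, [0, 0, -0.35], 0],
    [46, [0, 0, -0.35], 0],
    [46, [0, 0, -0.35], 0],
    [46, [0, 0, -0.35], 0]
  ]
}}

```text
time_s: 71.38
tcp_pos: [0.591, 0.0642, 0.2489]
orientation: [[1.0, -0.001, 0.001], [-0.001, -1.0, 0.0], [0.001, -0.0, -1.0]]
force: [0.9, 0.6, 0.5]
opening: 0.0458
grasp_force: 0.0
```

Emit:
{"fn": "arm_command", "kwargs": {
  "plan": [
    [46, [-0.05, 0.25, 0], 0],
    [46, [-0.05, 0.3, 0], 0],
    [46, [-0.05, 0.3, 0], 0],
    [46, [-0.05, 0.3, 0], 0],
    [46, [0, 0.3, 0], 0]
  ]
}}

```text
time_s: 72.0
tcp_pos: [0.5605, -0.1545, 0.2472]
orientation: [[1.0, -0.001, 0.001], [-0.001, -1.0, 0.001], [0.001, -0.001, -1.0]]
force: [0.1, -0.4, -0.6]
opening: 0.0459
grasp_force: 0.0
```

Emit:
{"fn": "arm_command", "kwargs": {
  "plan": [
    [46, [0, 0, 0], 0],
    [46, [0, 0, 0], 0],
    [46, [0, 0, 0], 0]
  ]
}}

```text
time_s: 72.38
tcp_pos: [0.5615, -0.1512, 0.2461]
orientation: [[1.0, 0.002, 0.0], [0.002, -1.0, 0.001], [0.0, -0.001, -1.0]]
force: [0.6, 0.3, 0.5]
opening: 0.0462
grasp_force: 0.0
```

Run:
```python
from h import *
import cv2
s=robot.get_image("side")["pixels"]; t=robot.get_image("top")["pixels"]; o=cv2.imread("pics/side0.png")
r=lambda a,y,x:cv2.resize(a[y:y+70,x:x+85],(400,300),interpolation=cv2.INTER_CUBIC)
cv2.imwrite("pics/f.png",np.vstack([np.hstack([r(o,205,257),r(s,205,257)]),np.hstack([r(s,280,270),r(t,130,255)])]))
goal(.5,-.1,.25)
```

```text
t 72.47 p [ 0.5615 -0.1514  0.246 ] ydeg -89.9 q7 -60.0 open 0.0459 F [ 0.3  0.1 -0.7] | shift [-0.409 -0.344 -0.027] twist None
```

View pics/f.png

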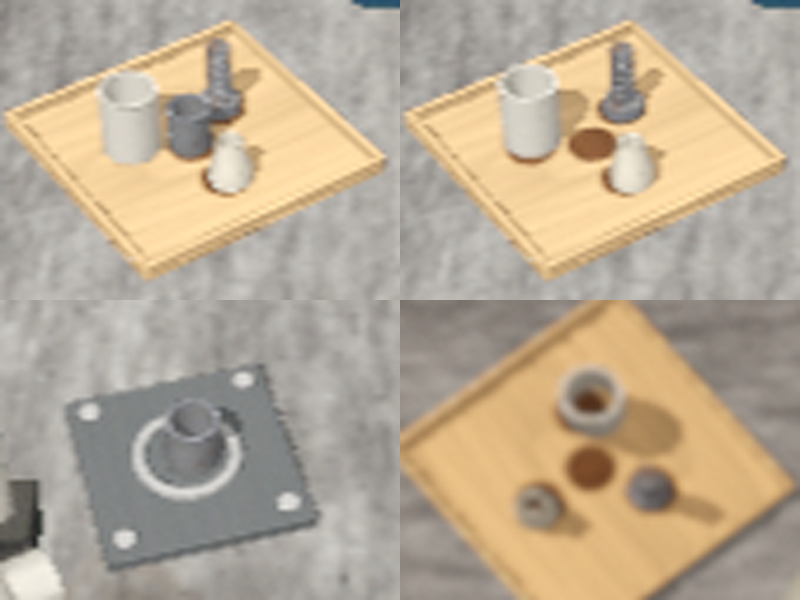

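The last picture compares the tray at the start (top left) with now (top right). The tall stub, bolt and nozzle stand upright within about 1–2 pixels (under 5 mm) of where they began. The short stub stands inside the ring (bottom left).

```bash
python3 -c "
from workcell import robot
print(robot.sign_off())"
```

```text
the job is handed in; nothing more can be done
None
```

The job is handed in, with no verdict returned: by the last pictures the short stub stands inside the jig ring and the tall stub, bolt and nozzle stand upright in the parts tray within about 5 mm of where they started.

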